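Unload the motorised dish stage with its jog stick

TASK

Unload the imaging stage. Pull the joystick towards the robot and hold it over until the dish carriage has run all the way out to its front stop, then let the stick spring back to centre. For each dish, first raise its hold-down finger until it stays up by itself, then lift the dish out and set it down flat on the floor of the shallow steel tray, side by side and not stacked; afterwards fold all the fingers down again so that none can hit the objective, push the stick away from the robot and hold it until the carriage is fully home under the objective, and let the stick go.

Things in the scene. Friction and masses are not known exactly. Their poses are not given: they have to be found in the camera images.
- stage: Fixed motorised stage: grey base 20 mm high, column at the back with a white imaging head, objective tip 76 mm above the desk, head top 222 mm. Origin on the desk under the base; x points from front (robot side) to column, z up. Base: 126 mm to -x, 130 mm to +x, 98 mm to each side. Objective axis at x = +36 mm, y = 0; nothing of the head lies in front of x = +10 mm.
- carriage (a joint): Travel of the dish carriage along the stage's -x, m: 0 home under the objective, 0.105 out at the front stop. Plate 92 (x) x 198 (y) mm, top 36 mm above the desk. Runs out in about 3 s while the stick is held fully over towards the robot, home when held fully away; a half tilt moves it only part way. Stays when the stick is let go; locked at both ends while the stick is centred.
- nest_0 (a point): Left (+y) nest: centre of the dish seat on the carriage's top face (36 mm above the desk); moves with the carriage, axes as the stage's. The dish stands between four pins, 4 mm thick, 5 mm high, at +-17.6 mm in x and +-13.4 mm in y. Nests are 64 mm apart in y; with the carriage home, nest_1 is under the objective.
- nest_1 (a point): Middle nest, otherwise as nest_0.
- nest_2 (a point): Right-hand (-y) nest, otherwise as nest_0.
- finger_0 (a joint): Angle of the steel hold-down finger of nest_0, rad: 0 level, pad on the dish (-0.06 if empty); grows as the tip is lifted up and over towards the robot, stop at 1.75. Over-centre spring: below 0.9 it snaps down (about 2 N on the dish), above it snaps to 1.75 and stays. Hinge axis along y, 36 mm in -x of the nest and 16 mm above its face. Bar 10 mm wide (y), 4 mm thick, 31 mm long.
- finger_1 (a joint): The same for nest_1.
- finger_2 (a joint): The same for nest_2.
- finger_0_tab (a point): Point near the top of the turned-up lift tab at the free end of finger_0: 27 mm along the bar from the hinge axis and 15 mm above it (31 mm in all); moves with the finger. The tab is 10 mm wide (y), 4 mm thick, rises 16 mm from the bar's top face (top 72 mm above the desk when down) and can be pinched across y.
- finger_1_tab (a point): The same on finger_1.
- finger_2_tab (a point): The same on finger_2.
- dish_0: Lidded clear culture dish, 38 mm across, 10 mm high, 25 g, starts in nest_0 or is absent. Origin: centre of its underside, z up.
- dish_1: The same kind of dish, starts in nest_1 or is absent.
- dish_2: The same kind of dish, starts in nest_2 or is absent.
- dish_tray: Loose shallow steel tray, 176 (x) x 116 (y) mm outside, walls 3 mm thick and 10 mm high, floor 3 mm thick, 0.35 kg. Origin: centre of its underside; a dish lying in it has its origin 3 mm above this. Room for three dishes in a row along its x.
- joystick: Fixed stage joystick: sloping white housing 128 x 138 mm on a black foot, housing 48 mm high, with one black stick. Origin: centre of its underside on the desk; x points away from the operator, z up.
- stick_top (a point): Top end of the black stick, 11 mm thick; the stick leaves the housing about 50 mm above the desk and its top is 90 mm above the desk when centred, 14 mm in +x of the joystick's origin. It pivots 42 mm above the desk, so the top moves about 15 mm each way.
- joystick_lever (a joint): Tilt of the stick about the joystick's y, rad, -0.31 to 0.31; 0 centred, + towards the joystick's -x (towards the robot), - away. Spring-centred: about 9 N at the top moves it to the stop while it drives the carriage; let go, it comes back to within 0.12 rad in about 1 s.
- objective_case_0: Bystander: white objective case with black screw lid, 45 mm across, 66 mm high, origin at its underside.
- coverslip_box: Bystander: small box with blue lid, 30 x 30 x 16 mm, origin at its underside.
- dust_cap: Bystander: round black dust cap, 36 mm across, 12 mm high, origin at its underside.
Things that resemble listed ones, but are neither listed nor needed, are in the scene too. What is shaped like the dish_0 but yellow is not meant.

How it is judged:
On the way, in this order (a step that is already met when the one before it is completed fails the run):
1. the stick is held towards the robot with the carriage fully out at its front stop (value of joint joystick_lever above 0.2 rad and value of joint carriage above 0.101 m), for 0.3 s.
2. the stick has been let go and is back at centre, the carriage still out (value of joint joystick_lever between -0.12 and 0.12 rad and value of joint carriage above 0.101 m and contact force between the fingers and joystick below 0.2 N), for 0.3 s.
3. every dish lies flat in the tray and is let go (z of dish_0 in the frame of dish_tray between 0 and 0.007 m and x of dish_0 in the frame of dish_tray between -0.07 and 0.07 m and y of dish_0 in the frame of dish_tray between -0.04 and 0.04 m and angle between each of dish_0, dish_1, dish_2's own z axis and vertical below 0.1 rad and linear speed of each of dish_0, dish_1, dish_2 below 0.02 m/s and z of dish_1 in the frame of dish_tray between 0 and 0.007 m and x of dish_1 in the frame of dish_tray between -0.07 and 0.07 m and y of dish_1 in the frame of dish_tray between -0.04 and 0.04 m and z of dish_2 in the frame of dish_tray between 0 and 0.007 m and x of dish_2 in the frame of dish_tray between -0.07 and 0.07 m and y of dish_2 in the frame of dish_tray between -0.04 and 0.04 m), for 0.3 s.
4. the stick is held away from the robot with the carriage fully home (value of joint joystick_lever below -0.2 rad and value of joint carriage below 0.004 m), for 0.3 s.
At the end, for the whole second after the job is handed in: Carriage home (within 4 mm of 0), stick centred (within 0.12 rad) and let go, all three fingers down (below 0.12 rad), every present dish lying flat on the tray's floor (origin within 7 mm above the tray's underside, within 70 mm in x and 40 mm in y of its centre, tilted under 0.1 rad) and at rest (all of step 3 and value of joint joystick_lever between -0.12 and 0.12 rad and value of joint carriage below 0.004 m and value of joint each of finger_0, finger_1, finger_2 below 0.12 rad); the robot touches nothing.
It fails at once if a dish is prised up out of its nest against its hold-down finger ((horizontal distance between dish_0 and nest_0 below 0.025 m and z of dish_0 in the frame of nest_0 above 0.004 m and contact force between finger_0 and dish_0 above 0.3 N) or (horizontal distance between dish_1 and nest_1 below 0.025 m and z of dish_1 in the frame of nest_1 above 0.004 m and contact force between finger_1 and dish_1 above 0.3 N) or (horizontal distance between dish_2 and nest_2 below 0.025 m and z of dish_2 in the frame of nest_2 above 0.004 m and contact force between finger_2 and dish_2 above 0.3 N)).
It fails at once if the carriage is run in with a finger standing up (value of joint carriage below 0.07 m and value of joint any of finger_0, finger_1, finger_2 above 0.6 rad).
It fails at once if the objective case, coverslip box or dust cap is pushed more than 5 cm away or knocked over (distance of any of objective_case_0, coverslip_box, dust_cap from where it was at the start of the episode above 0.05 m or angle between objective_case_0's own z axis and vertical above 0.5 rad).
Of dish_0, dish_1, dish_2 only 2 to 3 are there at a start; the rules pass over those that are not, and their reading is None.
At some moment in a run one of dish_tray may be knocked a few centimetres aside while the robot is not near it.
Once in a run the grip may slacken for a moment while it holds something.
It also fails if it takes over 210 s, if anything falls off the work surface, if the arm or the gripper's body presses on something with over 40 N, if the wrist force passes 120 N, or if a joint passes its speed limit or range.

ROBOT

A 7-joint arm with a two-finger parallel gripper is mounted at the origin on a cart in front of the work surface, level with it; the furniture and walls round the work are solid. World frame = base frame: x ahead of the robot, y to its left, z up, the work surface at z = 0. Lengths are in m, angles in rad, forces in N, time in s.
With the tool pointing down it reaches from about 0.4 to 0.875 m from the base axis. Payload 6.5 kg.
Tool frame: the origin (TCP) lies between the finger pads; the fingertips stand 8 mm ahead of it and the grasp point (between the pads) lies 11 mm behind it; z points along the fingers, y is the line along which they close (so a half turn about z gives the same grasp; the last joint's range is limited). The gripper opens to 85 mm and grips with 20 to 120 N. Pads are 22 mm wide; open, the fingers measure 114 mm over their backs; the gripper's body (76 mm by 85 mm) begins 54 mm behind the grasp point. The pads swing forward as they close: fully open they stand 13 mm farther back than shut.
Start: joints at [-1.386, 0.536, -0.004, 1.538, 0.003, 1.067, -0.071], TCP at [0.161, 0.63, 0.239] pointing down, gripper open.
Joint ranges: [-2.7, 2.7], [-0.37, 2.16], [-1.27, 1.26], [0.24, 2.4], [-1.31, 4.45], [0.19, 1.91], [-2.76, 2.76]. Speed limits (rad/s): [2.39, 2.39, 3.14, 3.14, 3.14, 3.14, 3.14].

INTERFACE

Orientations are given as [roll, pitch, yaw] about the fixed x, y, z axes, in that order (R = Rz(yaw) Ry(pitch) Rx(roll)).
In Python, from rig import env gives the robot as it stands. The module is installed in compiled form; this text tells all that it offers.
- The arm moves only by the tool carry_out, never from a script. Its argument "plan" is a list of rows, each a list of 3 entries, a list of its own where there are three numbers: the opening, from 0 (shut) to 1 (fully open), then the shift along the tool's x, y, z in cm, then the turn, a rotation vector about the tool's x, y, z in rad. A call has exactly 8 rows; each row is the pose to reach, as a shift and turn from the pose commanded when the call began, along the tool's axes at that moment; what a row does not reach only later rows make up. A row lasts 1/10 s, in which the tool goes at most 50 mm and 8.59 degrees, less where a joint would pass 70% of its speed; a pose out of reach is approached as far as the arm can. A call with a gripper value outside its range is refused whole. The fingers move at their own pace and stop on an object; the grip force is fixed at half the most. Time passes only in rows, so rows that repeat a pose let the fingers close, or fill a call up. It gives the time, the measured TCP pose, the force, the opening and the grip force at its end, in the units of the state.
- env.get_obs(): the state, without advancing time (a new reading comes with each control period).
- env.camera(name): name is "scene" or "top" or "wrist"; returns a dict with "pixels" (400x640x3 uint8, red, green, blue), "fx", "fy", "cx", "cy" (pixels), "view" (4x4, takes a point from world to camera coordinates); the wrist camera has in their place "mount" (4x4, takes a point from camera to tool coordinates, whose origin is the TCP and whose axes are the flange's). Camera axes: x right, y down, z forward; pixel columns grow to the right and rows downward; lengths in m; the calibration is good to about 2 mm. A picture is of the moment at which its call begins: read the wrist's pose just before it. There is no depth.
- env.finish_job(): hands the job in; it is judged then, once.
The state is a dict: "time": time; "q": joint angles; "qvel": joint speeds; "joint_torque": joint torques, N m; "tcp_pos": TCP position; "tool_rot": TCP orientation; "contact_force": force on the tool from outside, world axes, zero at the start; "torque": the same for the moment, N m; "width": finger opening in m; "finger_force": force on a finger pad.
Only numpy, scipy, OpenCV 4.12 (cv2) and the standard library are available. Lean on these libraries where they do the work, as an engineer would, in place of code of your own. Each camera call takes 0.05 s, during which the arm holds its last target. There are 200 camera calls.

## Working session

There is one attempt and no reset: what is moved stays moved. The work goes in short steps, Python scripts to look and compute and a tool call to move; the robot and the scene stay as the last step left them, time stands still between calls to the robot, and variables do not carry over. Pictures are saved under pics/ and viewed, at most 14 in all, crops included, and the job is handed in when it is done.

Besides the shell and the picture viewer there is one more tool, called after "Request:" in YAML: its name, and indented under it one key for each argument. carry_out: Moves the arm, as the interface text tells. Its arguments: {"type":"object","properties":{"plan":{"type":"array"}},"required":["plan"]}

```bash
mkdir -p pics; cat > h.py <<'E'
import numpy as np, cv2
from rig import env
from scipy.spatial.transform import Rotation as R
def save(n,f):
    c=env.camera(n); cv2.imwrite(f,c["pixels"][:,:,::-1]); np.save(f[:-4]+'.npy',{k:v for k,v in c.items()},allow_pickle=True); return c
def ray(c,u,v,z,T=None):
    V=np.linalg.inv(c["view"]) if T is None else T
    d=V[:3,:3]@np.array([(u-c["cx"])/c["fx"],(v-c["cy"])/c["fy"],1]); o=V[:3,3]
    return o+d*(z-o[2])/d[2]
def proj(c,p):
    q=c["view"]@np.append(p,1); return c["fx"]*q[0]/q[2]+c["cx"],c["fy"]*q[1]/q[2]+c["cy"]
def load(f): return np.load(f,allow_pickle=True).item()
E
python3 - <<'E'
from h import *
print(env.get_obs())
for n in("scene","top"):
    c=save(n,f"pics/{n}0.png"); print(n,c["fx"],c["cx"],c["cy"],np.round(c["view"],3).tolist())
E
```

```text
{'time': 0.0, 'q': array([-1.38623072,  0.53719466, -0.00443073,  1.53888701,  0.00257838,
        1.06731902, -0.07122049]), 'qvel': array([-2.03651200e-04,  6.96928426e-04,  1.48239858e-03, -1.37065462e-03,
       -2.43961445e-04, -3.88560649e-04, -1.03362626e-05]), 'joint_torque': array([-1.58742441e-04, -5.83402491e+01,  1.04842532e+00, -2.59106559e+01,
        1.23262688e-02,  9.46850079e-03,  3.74414560e-05]), 'tcp_pos': array([0.16115351, 0.62904867, 0.23838929]), 'tool_rot': array([-3.13979413e+00,  1.17144622e-04,  2.89086140e+00]), 'contact_force': array([-0.95264601, -0.73862735, -0.34027902]), 'torque': array([-0.01685415, -0.01644251,  0.00782171]), 'finger_force': 0.0, 'width': 0.0856458980539936}
scene 489.7837236364324 318.15663050630263 196.1220493665403 [[0.828, -0.561, 0.017, -0.484], [-0.263, -0.414, -0.872, 0.161], [0.496, 0.717, -0.49, 1.059], [0.0, 0.0, 0.0, 1.0]]
top 454.44092916370266 322.0487230433045 191.51076063023254 [[-0.019, -1.0, -0.009, -0.066], [-0.996, 0.02, -0.089, 0.504], [0.089, 0.008, -0.996, 0.918], [0.0, 0.0, 0.0, 1.0]]
```

View pics/top0.png

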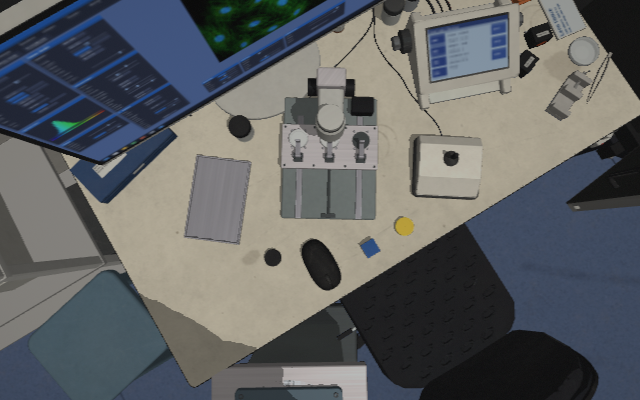

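View pics/scene0.png

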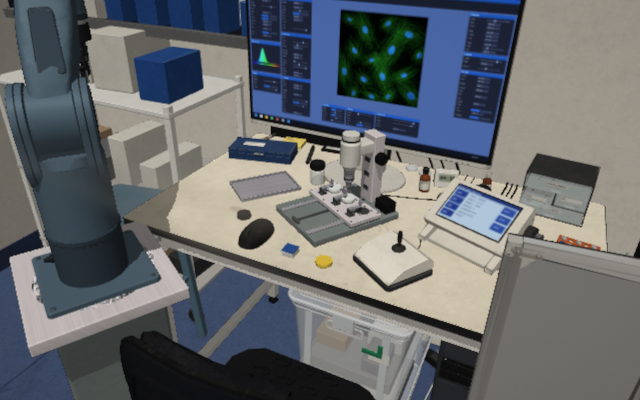

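```bash
python3 - <<'E'
from h import *
im=cv2.imread('pics/top0.png'); c=load('pics/top0.npy')
cv2.imwrite('pics/crop1.png',cv2.resize(im[85:225,270:400],None,fx=4.3,fy=4.3,interpolation=cv2.INTER_CUBIC))
cv2.imwrite('pics/crop2.png',cv2.resize(im[120:210,400:500],None,fx=5,fy=5,interpolation=cv2.INTER_CUBIC))
h=cv2.cvtColor(im,cv2.COLOR_BGR2HSV)
for p in((215,200),(300,210),(420,170),(447,190),(447,170),(265,230)): print(p,im[p[1],p[0]],h[p[1],p[0]])
E
```

```text
(215, 200) [127 124 126] [140   6 127]
(300, 210) [129 127 128] [135   4 129]
(420, 170) [172 186 186] [ 30  19 186]
(447, 190) [153 165 169] [ 23  24 169]
(447, 170) [166 179 184] [ 22  25 184]
(265, 230) [142 160 168] [ 21  39 168]
```

View pics/crop1.png

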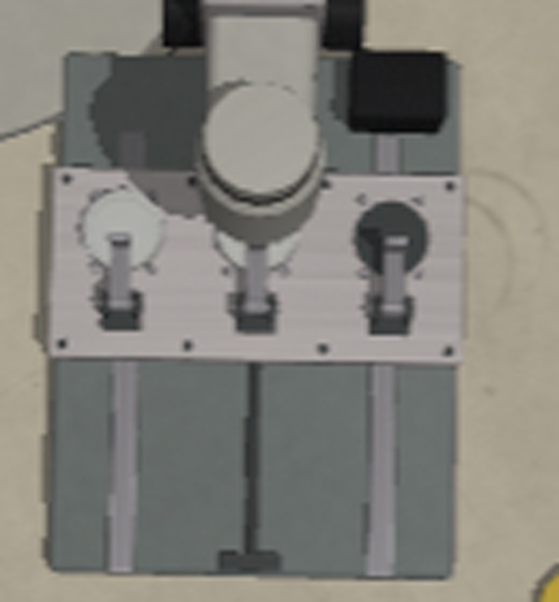

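View pics/crop2.png

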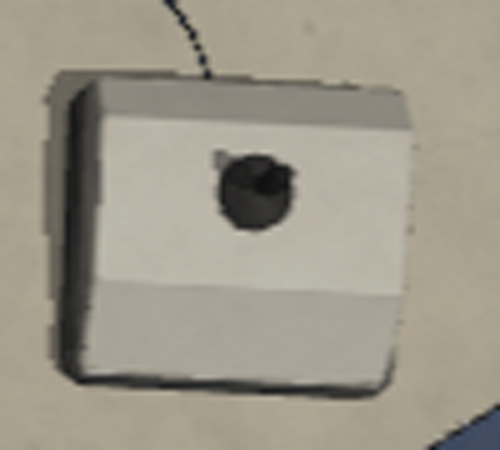

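```bash
python3 - <<'E'
from h import *
c=load('pics/top0.npy'); s=load('pics/scene0.npy')
def C1(u,v,z): return ray(c,270+(u+.5)/4.3-.5,85+(v+.5)/4.3-.5,z)
def C2(u,v,z): return ray(c,400+(u+.5)/5-.5,120+(v+.5)/5-.5,z)
P=[C1(50,167,.036),C1(462,177,.036),C1(462,362,.036),C1(48,357,.036)]
print('plate',np.round(P,4)); 
print('w',np.linalg.norm(P[0]-P[1]),np.linalg.norm(P[3]-P[2]),np.linalg.norm(P[0]-P[3]),'cen',np.mean(P,0))
for a,b in((0,1),(3,2)):
    d=P[a]-P[b]; print('yaw',np.arctan2(-d[0],d[1]))
B=[C1(48,572,.02),C1(455,578,.02)];print('front',np.round(B,4),'yaw',np.arctan2(-(B[0]-B[1])[0],(B[0]-B[1])[1]))
print('dish0',C1(122,228,.046),'tabs',[C1(u,v,.072) for u,v in((119,240),(257,250),(395,242))])
print('hinges',[C1(u,v,.052) for u,v in((121,310),(255,313),(390,314))])
print('stick',C2(255,185,.09),C2(255,192,.088))
Q=[C2(103,117,.048),C2(410,130,.048)];print(Q,'yaw',np.arctan2(-(Q[0]-Q[1])[0],(Q[0]-Q[1])[1]))
im=c["pixels"]
h=cv2.cvtColor(im,cv2.COLOR_RGB2HSV); m=((h[:,:,1]<14)&(h[:,:,2]>100)).astype(np.uint8)
m[:, :180]=0; m[:,260:]=0;m[:145]=0;m[250:]=0
m=cv2.morphologyEx(m,cv2.MORPH_OPEN,np.ones((3,3)))
cs=max(cv2.findContours(m,0,2)[0],key=cv2.contourArea); r=cv2.minAreaRect(cs); b=cv2.boxPoints(r)
W=np.array([ray(c,*p,.01) for p in b]); print('tray',r,np.round(W,4),W.mean(0),[np.linalg.norm(W[i]-W[i-1]) for i in range(4)],[np.arctan2(*(W[i]-W[i-1])[1::-1]) for i in range(4)])
w=env.camera('wrist'); print(w['fx'],w['cx'],w['cy'],np.round(w['mount'],4).tolist())
o=env.get_obs(); print(o['tcp_pos'], R.from_euler('xyz',o['tool_rot']).as_matrix().round(3))
# stick in the scene view
hv=cv2.cvtColor(s["pixels"],cv2.COLOR_RGB2GRAY)[225:262,385:415]; print((hv<60).astype(int).sum(1), [np.where(r<60)[0].mean()+385 if (r<60).any() else 0 for r in hv][:14])
for p in (C2(255,185,.09),): print(proj(s,p))
E
```

```text
plate [[ 0.6448  0.0061  0.036 ]
 [ 0.6357 -0.1916  0.036 ]
 [ 0.5462 -0.1889  0.036 ]
 [ 0.5527  0.0081  0.036 ]]
w 0.197882549724532 0.19708233843940814 0.09214478897941161 cen [ 0.59482248 -0.09155134  0.036     ]
yaw -0.046136550667780545
yaw -0.032714848217342996
front [[ 0.4508  0.0108  0.02  ]
 [ 0.4442 -0.1842  0.02  ]] yaw -0.034226242969228125
dish0 [ 0.61217247 -0.02866827  0.046     ] tabs [array([ 0.60109971, -0.02873903,  0.072     ]), array([ 0.5950968 , -0.09214347,  0.072     ]), array([ 0.59748769, -0.15563116,  0.072     ])]
hinges [array([ 0.5718785 , -0.02798651,  0.052     ]), array([ 0.56915136, -0.09080573,  0.052     ]), array([ 0.56736535, -0.1540202 ,  0.052     ])]
stick [ 0.55957234 -0.32487096  0.09      ] [ 0.55716492 -0.32530806  0.088     ]
[array([ 0.59547996, -0.27639131,  0.048     ]), array([ 0.58754067, -0.40013061,  0.048     ])] yaw -0.06407360885486015
tray ((217.1365509033203, 198.50369262695312), (55.41915512084961, 81.69218444824219), 8.259438514709473) [[0.4191 0.2143 0.01  ]
 [0.589  0.1908 0.01  ]
 [0.5696 0.0746 0.01  ]
 [0.4005 0.0999 
[... 239 characters left out ...]
, np.float64(-1.7364673500155612), np.float64(2.9931561249098717)]
292.4132189301629 317.3975826251101 199.50627599837694 [[0.0001, -0.9635, -0.2677, 0.0676], [1.0, 0.0001, -0.0, -0.0004], [0.0, -0.2677, 0.9635, -0.135], [0.0, 0.0, 0.0, 1.0]]
[0.1612131  0.62920541 0.23860947] [[-0.969  0.248 -0.   ]
 [ 0.248  0.969 -0.001]
 [-0.    -0.001 -1.   ]]
[ 0  0  0  0  0  0  1  3  3  4  4  4  4  4  3  3  3  3  3  5  9 11 13 13
 12 10  7  0  0  0  0  0  0  0  0  0  0] [0, 0, 0, 0, 0, 0, np.float64(400.0), np.float64(400.0), np.float64(400.0), np.float64(399.5), np.float64(399.5), np.float64(399.5), np.float64(399.5), np.float64(399.5)]
(np.float64(393.40645523289857), np.float64(228.34277338539528))
```

```bash
cat >> h.py <<'E'
def go(p,yaw=None,o=None):
    """shift (cm) and turn in tool axes to bring the TCP to p, tool down at yaw"""
    o=o or env.get_obs(); A=R.from_euler('xyz',o['tool_rot'])
    s=A.inv().apply(np.array(p)-o['tcp_pos'])*100
    t=np.zeros(3) if yaw is None else (A.inv()*R.from_euler('xyz',[np.pi,0,yaw])).as_rotvec()
    print('go',np.round(s,2).tolist(),np.round(t,3).tolist())
def tri(c1,p1,c2,p2):
    r=[]
    for c,p in((c1,p1),(c2,p2)):
        V=np.linalg.inv(c["view"]); d=V[:3,:3]@np.array([(p[0]-c["cx"])/c["fx"],(p[1]-c["cy"])/c["fy"],1]); r.append((V[:3,3],d/np.linalg.norm(d)))
    (a,d),(b,e)=r; x=np.linalg.lstsq(np.c_[d,-e],b-a,rcond=None)[0]; P,Q=a+x[0]*d,b+x[1]*e
    return (P+Q)/2,np.linalg.norm(P-Q)
def wT(c,o):
    T=np.eye(4);T[:3,:3]=R.from_euler('xyz',o['tool_rot']).as_matrix();T[:3,3]=o['tcp_pos']; return T@c['mount']
E
python3 - <<'E'
from h import *
c=load('pics/top0.npy'); s=load('pics/scene0.npy')
print('camtop',np.linalg.inv(c['view'])[:3,3])
def C2(u,v): return (400+(u+.5)/5-.5,120+(v+.5)/5-.5)
print('boot',ray(c,*C2(255,192),.052))
for p in((265,178),(275,178),(280,176)): print(tri(c,C2(*p),s,(399.8,231.5)))
for z in(.088,): print(ray(s,399.8,231.5,z), proj(c,ray(s,399.8,231.5,z)))
g=cv2.cvtColor(c["pixels"],cv2.COLOR_RGB2GRAY); print(g[148:170,440:464])
go([.48,.2,.26],np.pi-.05)
E
```

```text
camtop [ 0.4192525  -0.08247992  0.95840963]
boot [ 0.56286895 -0.33535139  0.052     ]
(array([ 0.56649501, -0.33318552,  0.08301316]), np.float64(0.007513066272658883))
(array([ 0.56520125, -0.33578617,  0.08518103]), np.float64(0.005450962389445119))
(array([ 0.56510421, -0.33696699,  0.08608615]), np.float64(0.003789590345357767))
[ 0.56506421 -0.33947939  0.088     ] (np.float64(457.76719353401177), np.float64(153.80476025064863))
[[177 177 177 178 178 177 177 177 176 176 176 177 177 177 178 178 178 178
  178 178 179 177 176 176]
 [178 178 178 177 178 178 177 176 176 177 178 177 177 178 180 180 179 178
  178 178 178 178 177 177]
 [179 177 152 108 109 146 178 178 178 177 161 158 177 179 178 179 178 178
  178 178 178 178 177 177]
 [178 177 151 106 106 107 108 110  92  50  47  46  49  62 109 159 178 178
  177 177 177 178 177 179]
 [179 179 151 107 108  92  54  35  33  38  45  45  44  43  42 104 140 158
  178 177 177 176 177 178]
 [180 179 153 108  92  54  32  31  33  33  39  46  48  41  25  28  37  56
  135 177 176 176 177 178]
 [179 179 180 147  68  29  30  33  34  32  39  46  38 
[... 911 characters left out ...]
3  52  48  79 143
  178 179 179 179 180 179]
 [182 182 182 181 181 152  84  41  43  43  44  46  48  48  49  79 142 177
  178 178 178 178 179 179]
 [182 182 182 182 182 180 147  73  51  45  45  47  47  86 148 179 179 179
  178 179 178 179 179 179]
 [182 182 183 183 182 182 181 179 180 163 139 139 159 179 179 179 178 178
  180 179 179 179 179 180]
 [183 183 183 183 182 181 181 180 179 180 179 178 180 179 179 178 177 179
  180 180 181 181 180 180]
 [182 182 182 182 182 182 182 181 180 179 179 178 180 179 179 179 179 178
  179 180 181 181 180 180]
 [182 182 182 182 182 181 181 179 178 178 179 179 179 179 179 180 180 180
  181 181 180 180 180 181]]
go [-41.53, -33.67, -2.09] [-0.001, 0.0, -0.201]
```

Request:
carry_out:
  plan:
    - [1,[-4,-3.4,-0.2],[0,0,-0.025]]
    - [1,[-8,-6.8,-0.4],[0,0,-0.05]]
    - [1,[-12,-10,-0.6],[0,0,-0.075]]
    - [1,[-16,-13.4,-0.8],[0,0,-0.1]]
    - [1,[-20,-16.8,-1],[0,0,-0.125]]
    - [1,[-24,-20,-1.2],[0,0,-0.15]]
    - [1,[-28,-23,-1.4],[0,0,-0.175]]
    - [1,[-31,-25,-1.6],[0,0,-0.2]]

```text
time: 0.95
tcp_pos: [0.4003, 0.3084, 0.2554]
tool_rot: [-3.141, -0.0, 3.092]
contact_force: [1.3, 1.9, 0.1]
width: 0.0855
finger_force: 0.0
```

```bash
python3 - <<'E'
from h import *
o=env.get_obs();print(o['tcp_pos'],o['tool_rot']); go([.50,-.09,.26],np.pi-.05)
E
```

```text
[0.40029209 0.30842879 0.2553617 ] [-3.14141874e+00 -1.67972993e-04  3.09180177e+00]
go [-11.94, -39.3, -0.46] [-0.0, -0.0, 0.0]
```

Request:
carry_out:
  plan:
    - [1,[-1,-5,0],[0,0,0]]
    - [1,[-2.5,-9.5,0],[0,0,0]]
    - [1,[-4,-14,0],[0,0,0]]
    - [1,[-5.5,-19,0],[0,0,0]]
    - [1,[-7,-24,0],[0,0,0]]
    - [1,[-8,-29,0],[0,0,0]]
    - [1,[-9,-34,0],[0,0,0]]
    - [1,[-10,-39,0],[0,0,0]]

```text
time: 1.75
tcp_pos: [0.4784, -0.0787, 0.2554]
tool_rot: [3.141, 0.0, 3.091]
contact_force: [1.5, 0.0, -1.0]
width: 0.0857
finger_force: 0.0
```

```bash
python3 - <<'E'
from h import *
o=env.get_obs(); w=save('wrist','pics/w1.png')
print(o['tcp_pos'],o['tool_rot']); go([.565,-.337,.16],np.pi-.055,o)
E
```

```text
[ 0.47843184 -0.07867844  0.25537172] [3.14139898e+00 2.30466968e-04 3.09108497e+00]
go [-9.95, -25.36, 9.53] [0.0, 0.0, 0.004]
```

View pics/w1.png

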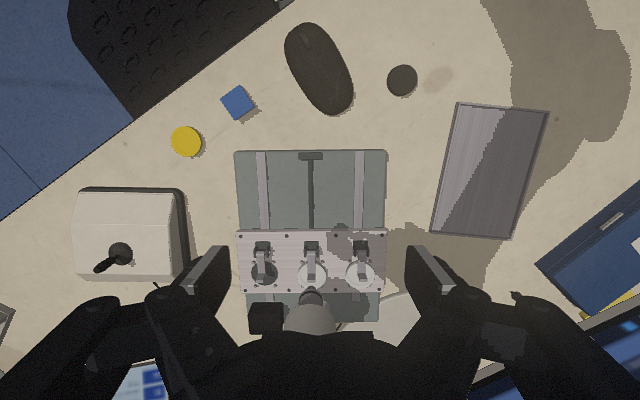

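```bash
python3 - <<'E'
from h import *
o=env.get_obs(); w=load('pics/w1.npy'); T=wT(w,o)
print('top',ray(w,99,267,.089,T),'boot',ray(w,121,252,.052,T))
print('yellow',ray(w,186,141,.01,T))
E
```

```text
top [ 0.56098395 -0.34635393  0.089     ] boot [ 0.56011033 -0.34491876  0.052     ]
yellow [ 0.42961257 -0.25596137  0.01      ]
```

Request:
carry_out:
  plan:
    - [1,[-1,-4,0],[0,0,0]]
    - [1,[-2.5,-8,0],[0,0,0]]
    - [1,[-4,-12,0.5],[0,0,0]]
    - [1,[-5.5,-16,1],[0,0,0]]
    - [1,[-7,-20,2],[0,0,0]]
    - [1,[-8.5,-23,4],[0,0,0]]
    - [1,[-10,-25.4,6],[0,0,0]]
    - [1,[-10,-25.4,8],[0,0,0]]

```text
time: 2.6
tcp_pos: [0.5659, -0.3395, 0.1742]
tool_rot: [-3.139, 0.001, 3.087]
contact_force: [-0.6, -0.4, 0.6]
width: 0.0851
finger_force: 0.0
```

```bash
python3 - <<'E'
from h import *
o=env.get_obs(); w=save('wrist','pics/w2.png'); T=wT(w,o)
def pj(p):
    q=np.linalg.inv(T)@np.append(p,1); return w["fx"]*q[0]/q[2]+w["cx"],w["fy"]*q[1]/q[2]+w["cy"]
print(pj([.563,-.341,.09]),pj([.563,-.341,.052]))
E
```

```text
(np.float64(316.11779288276927), np.float64(204.38110634229977)) (np.float64(316.4106524415132), np.float64(192.4645000971981))
```

View pics/w2.png

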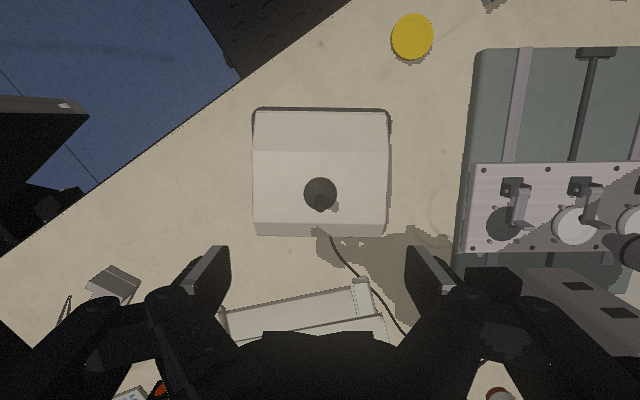

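Request:
carry_out:
  plan:
    - [1,[0.1,0.1,2.5],[0,0,0]]
    - [1,[0.1,0.1,5],[0,0,0]]
    - [1,[0.1,0.1,7.5],[0,0,0]]
    - [1,[0.1,0.1,9],[0,0,0]]
    - [1,[0.1,0.1,10],[0,0,0]]
    - [0.4,[0.1,0.1,10],[0,0,0]]
    - [0,[0.1,0.1,10],[0,0,0]]
    - [0,[0.1,0.1,10],[0,0,0]]

```text
time: 3.45
tcp_pos: [0.5654, -0.3349, 0.0766]
tool_rot: [-3.141, 0.002, 3.091]
contact_force: [-0.6, -1.0, -0.2]
width: 0.0441
finger_force: 0.0
```

```bash
python3 - <<'E'
from h import *
o=env.get_obs();print(o['tcp_pos'],o['contact_force'],o['width'],o['finger_force'])
E
```

```text
[ 0.5654262  -0.33493193  0.07661785] [-0.61237455 -0.9597712  -0.24430052] 0.044143727812923306 0.0
```

Request:
carry_out:
  plan:
    - [0.4,[0.1,-0.2,0.6],[0,0,0]]
    - [0.1,[0.1,-0.2,0.6],[0,0,0]]
    - [0,[0.1,-0.2,0.6],[0,0,0]]
    - [0,[0.1,-0.2,0.6],[0,0,0]]
    - [0,[0.1,-0.2,0.6],[0,0,0]]
    - [0,[0.1,-0.2,0.6],[0,0,0]]
    - [0,[0.1,-0.2,0.6],[0,0,0]]
    - [0,[0.1,-0.2,0.6],[0,0,0]]

```text
time: 4.25
tcp_pos: [0.5632, -0.3373, 0.0694]
tool_rot: [-3.14, -0.0, 3.09]
contact_force: [-1.2, -5.4, -0.9]
width: 0.009
finger_force: 58.4
```

Request:
carry_out:
  plan:
    - [0,[0.3,0,0],[0,0,0]]
    - [0,[0.6,0,0.05],[0,0,0]]
    - [0,[0.9,0,0.1],[0,0,0]]
    - [0,[1.2,0,0.15],[0,0,0]]
    - [0,[1.2,0,0.15],[0,0,0]]
    - [0,[1.2,0,0.15],[0,0,0]]
    - [0,[1.2,0,0.15],[0,0,0]]
    - [0,[1.2,0,0.15],[0,0,0]]

```text
time: 5.05
tcp_pos: [0.5559, -0.3369, 0.0692]
tool_rot: [-3.138, 0.008, 3.093]
contact_force: [8.0, -6.1, -3.8]
width: 0.0091
finger_force: 59.5
```

Request:
carry_out:
  plan:
    - [0,[0,0,0],[0,0,0]]
    - [0,[0,0,0],[0,0,0]]
    - [0,[0,0,0],[0,0,0]]
    - [0,[0,0,0],[0,0,0]]
    - [0,[0,0,0],[0,0,0]]
    - [0,[0,0,0],[0,0,0]]
    - [0,[0,0,0],[0,0,0]]
    - [0,[0,0,0],[0,0,0]]

```text
time: 5.85
tcp_pos: [0.5558, -0.337, 0.0692]
tool_rot: [-3.138, 0.008, 3.093]
contact_force: [6.6, -5.9, -5.0]
width: 0.009
finger_force: 59.5
```

```bash
python3 - <<'E'
from h import *
c=save('top','pics/top1.png')
a=c['pixels'][120:225,275:385]; b=load('pics/top0.npy')['pixels'][120:225,275:385]
cv2.imwrite('pics/cmp1.png',cv2.resize(np.hstack([b,a])[:,:,::-1],None,fx=3.5,fy=3.5,interpolation=cv2.INTER_CUBIC))
print(env.get_obs()['tcp_pos'],env.get_obs()['contact_force'])
E
```

```text
[ 0.55584924 -0.33694083  0.069144  ] [ 7.69984805 -6.61276916 -4.31421324]
```

View pics/cmp1.png

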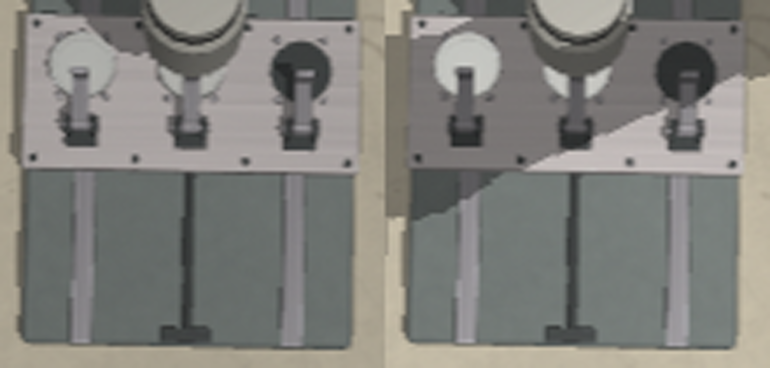

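Request:
carry_out:
  plan:
    - [0,[0.3,0,0],[0,0,0]]
    - [0,[0.6,0,0.1],[0,0,0]]
    - [0,[0.9,0,0.1],[0,0,0]]
    - [0,[0.9,0,0.1],[0,0,0]]
    - [0,[0.9,0,0.1],[0,0,0]]
    - [0,[0.9,0,0.1],[0,0,0]]
    - [0,[0.9,0,0.1],[0,0,0]]
    - [0,[0.9,0,0.1],[0,0,0]]

```text
time: 6.7
tcp_pos: [0.5484, -0.3364, 0.0682]
tool_rot: [-3.137, 0.011, 3.092]
contact_force: [11.4, -7.0, -7.0]
width: 0.0083
finger_force: 62.0
```

```bash
cat >> h.py <<'E'
def plate(f):
    c=save('top',f); g=c['pixels'][:,:,:].astype(int); 
    # front edge of the pale plate: first pinkish row scanning up along columns between the rails
    h=cv2.cvtColor(c['pixels'],cv2.COLOR_RGB2HSV); out=[]
    for u in(305,312,318,341,348,354):
        col=g[100:222,u]; d=col[:,0]-col[:,1]  # plate: red>green, base: green>red
        r=[i for i in range(122) if d[i]>2 and h[100+i,u,1]<40]; out.append(max(r)+100 if r else 0)
    return out
E
python3 - <<'E'
from h import *
print(env.get_obs()['tcp_pos'],env.get_obs()['contact_force'])
print(plate('pics/top2.png'),load('pics/top0.npy')['pixels'][[160,168,175,190],348])
E
```

```text
[ 0.54842369 -0.33642836  0.06822873] [11.44229196 -6.99282351 -6.96213875]
[221, 221, 221, 221, 221, 221] [[166 160 158]
 [168 162 161]
 [106 112 109]
 [104 111 108]]
```

Request:
carry_out:
  plan:
    - [0,[0.2,0,0],[0,0,0]]
    - [0,[0.2,0,0],[0,0,0]]
    - [0,[0.2,0,0],[0,0,0]]
    - [0,[0.2,0,0],[0,0,0]]
    - [0,[0.2,0,0],[0,0,0]]
    - [0,[0.2,0,0],[0,0,0]]
    - [0,[0.2,0,0],[0,0,0]]
    - [0,[0.2,0,0],[0,0,0]]

```text
time: 7.55
tcp_pos: [0.5405, -0.3352, 0.0668]
tool_rot: [3.142, 0.0, 3.091]
contact_force: [0.3, -0.3, 0.1]
width: 0.0001
finger_force: 0.0
```

```bash
sed -i 's/100:222/100:216/; s/range(122)/range(116)/' h.py
python3 - <<'E'
from h import *
print(env.get_obs()['tcp_pos'],env.get_obs()['contact_force'])
print(plate('pics/top3.png'))
E
```

```text
[ 0.54054034 -0.33518761  0.06680111] [ 0.29725779 -0.27210332  0.11041358]
[179, 179, 179, 180, 180, 180]
```

Request:
carry_out:
  plan:
    - [0,[0,0,-3],[0,0,0]]
    - [0,[0,0,-5.5],[0,0,0]]
    - [0,[-2.5,0,-5.5],[0,0,0]]
    - [0,[-5,0,-5.5],[0,0,0]]
    - [0,[-5,0,-5.5],[0,0,0]]
    - [0,[-5,0,-3],[0,0,0]]
    - [0,[-5,0,-1.2],[0,0,0]]
    - [0,[-5,0,-1.2],[0,0,0]]

```text
time: 8.4
tcp_pos: [0.5877, -0.3364, 0.0754]
tool_rot: [3.139, -0.006, 3.09]
contact_force: [-1.0, 0.3, -0.7]
width: -0.0001
finger_force: 0.0
```

```bash
python3 - <<'E'
from h import *
o=env.get_obs(); print(o['tcp_pos'],o['contact_force']); go([.562,-.338,.08],np.pi-.05,o)
E
```

```text
[ 0.58766301 -0.3364302   0.07542953] [-0.99132287  0.27429883 -0.70403052]
go [2.56, -0.29, -0.44] [0.003, -0.006, -0.001]
```

Request:
carry_out:
  plan:
    - [0,[0.5,-0.1,-0.3],[0,0,0]]
    - [0,[1,-0.1,-0.3],[0,0,0]]
    - [0,[1.5,-0.1,-0.3],[0,0,0]]
    - [0,[2,-0.1,-0.3],[0,0,0]]
    - [0,[2.5,-0.1,-0.3],[0,0,0]]
    - [0,[3,-0.1,-0.3],[0,0,0]]
    - [0,[3,-0.1,-0.3],[0,0,0]]
    - [0,[3,-0.1,-0.3],[0,0,0]]

```text
time: 9.2
tcp_pos: [0.5684, -0.338, 0.0855]
tool_rot: [-3.137, 0.016, 3.093]
contact_force: [15.6, -1.6, -1.4]
width: 0.0
finger_force: 7.1
```

```bash
python3 - <<'E'
from h import *
o=env.get_obs(); print(o['tcp_pos'],o['contact_force'],plate('pics/top4.png'))
E
```

```text
[ 0.5683802  -0.33795542  0.0854935 ] [15.56777231 -1.62150885 -1.39619996] [190, 191, 191, 191, 191, 191]
```

Request:
carry_out:
  plan:
    - [0,[0.2,0,0.2],[0,0,0]]
    - [0,[0.3,0,0.3],[0,0,0]]
    - [0,[0.3,0,0.3],[0,0,0]]
    - [0,[0.3,0,0.3],[0,0,0]]
    - [0,[0.3,0,0.3],[0,0,0]]
    - [0,[0.3,0,0.3],[0,0,0]]
    - [0,[0.3,0,0.3],[0,0,0]]
    - [0,[0.3,0,0.3],[0,0,0]]

```text
time: 10.05
tcp_pos: [0.5682, -0.3381, 0.0849]
tool_rot: [-3.136, 0.021, 3.094]
contact_force: [15.7, 1.5, 9.2]
width: 0.0001
finger_force: 9.5
```

```bash
python3 - <<'E'
from h import *
o=env.get_obs(); print(o['tcp_pos'],o['contact_force'],plate('pics/top5.png'))
E
```

```text
[ 0.56817485 -0.33810893  0.08489906] [15.67053956  1.51246208  9.22051382] [209, 209, 210, 210, 210, 210]
```

Request:
carry_out:
  plan:
    - [0,[0,0,0],[0,0,0]]
    - [0,[0,0,0],[0,0,0]]
    - [0,[0,0,0],[0,0,0]]
    - [0,[0,0,0],[0,0,0]]
    - [0,[0,0,0],[0,0,0]]
    - [0,[0,0,0],[0,0,0]]
    - [0,[0,0,0],[0,0,0]]
    - [0,[0,0,0],[0,0,0]]

```text
time: 10.9
tcp_pos: [0.5682, -0.3381, 0.0849]
tool_rot: [-3.136, 0.021, 3.094]
contact_force: [17.1, 0.4, 9.1]
width: -0.0001
finger_force: 9.5
```

Request:
carry_out:
  plan:
    - [0,[0,0,0],[0,0,0]]
    - [0,[0,0,0],[0,0,0]]
    - [0,[0,0,0],[0,0,0]]
    - [0,[0,0,0],[0,0,0]]
    - [0,[0,0,0],[0,0,0]]
    - [0,[0,0,0],[0,0,0]]
    - [0,[0,0,0],[0,0,0]]
    - [0,[0,0,0],[0,0,0]]

```text
time: 11.7
tcp_pos: [0.5682, -0.3381, 0.0849]
tool_rot: [-3.136, 0.021, 3.094]
contact_force: [16.0, 1.1, 10.3]
width: 0.0001
finger_force: 9.5
```

```bash
python3 - <<'E'
from h import *
o=env.get_obs(); print(o['tcp_pos'],o['contact_force'])
c=save('top','pics/top6.png'); print(proj(c,[.549,-.09,.036]),proj(c,[.444,-.095,.036]))
def edges(c):
    out=[]
    for u in (345,352):
        col=c['pixels'][100:235,u].astype(int); d=col[:,0]-col[:,1]; out.append(''.join('+' if x>2 else '-' if x<-2 else '0' for x in d))
    return out
for s in edges(load('pics/top5.npy'))+edges(c): print(s)
E
```

```text
[ 0.56818016 -0.33810606  0.08489344] [16.01013739  1.06555171 10.33948729]
(np.float64(328.68231909265), np.float64(168.4327253432491)) (np.float64(332.21309022342837), np.float64(219.75100453704516))
-----------------000000000----------------------------------------+000+++++++++++++++++++++++++++++++++++++++++--------0+++++++++++++++
000000000000000---------------------------------------------------0+++++++++++00----00+++++++++++++++++++++++++0-------0+++++++++++++++
------------------000000-0-------------------------------------------------0++0++++++++++++++++++++++++++++++++++++++++++++++++++++++++
0000000000000000-----------------------------------------------------------0+++++++++++0-0----00+++++++++++++++++++++++++++++++++++++++
```

Request:
carry_out:
  plan:
    - [0,[-1,0,0],[0,0,0]]
    - [0,[-2,0,0],[0,0,0]]
    - [0,[-3,0,0],[0,0,0]]
    - [0,[-4,0,0],[0,0,0]]
    - [0,[-4,0,-3],[0,0,0]]
    - [0,[-4,0,-7],[0,0,0]]
    - [0,[-4,0,-11],[0,0,0]]
    - [0,[-4,0,-14],[0,0,0]]

```text
time: 12.55
tcp_pos: [0.5978, -0.3397, 0.2211]
tool_rot: [-3.141, 0.001, 3.09]
contact_force: [1.0, -0.3, 0.7]
width: -0.0003
finger_force: 0.0
```

```bash
python3 - <<'E'
from h import *
o=env.get_obs(); print(o['tcp_pos'],o['contact_force']); go([.42,-.15,.24],np.pi-.036,o)
E
```

```text
[ 0.59778336 -0.33974952  0.22107696] [ 0.96020248 -0.30367732  0.73664115]
go [18.73, 18.04, -1.93] [-0.001, 0.001, -0.015]
```

Request:
carry_out:
  plan:
    - [0,[4.5,1,0],[0,0,0]]
    - [0,[8.5,4,-0.5],[0,0,0]]
    - [0,[11.5,8,-1],[0,0,0]]
    - [0,[14,12,-1.5],[0,0,0]]
    - [0,[16,16,-2],[0,0,0]]
    - [0,[17,20,-2],[0,0,0]]
    - [0,[17.5,23.5,-2],[0,0,-0.015]]
    - [0,[17.5,23.5,-2],[0,0,-0.015]]

```text
time: 13.35
tcp_pos: [0.4341, -0.0909, 0.2386]
tool_rot: [3.14, -0.001, 3.113]
contact_force: [0.2, 0.3, -0.6]
width: -0.0001
finger_force: 0.0
```

```bash
python3 - <<'E'
from h import *
o=env.get_obs(); w=save('wrist','pics/w3.png'); T=wT(w,o); print(o['tcp_pos'],o['tool_rot'])
E
```

```text
[ 0.43411259 -0.09092681  0.23860694] [ 3.13956835e+00 -1.39553146e-03  3.11282887e+00]
```

View pics/w3.png

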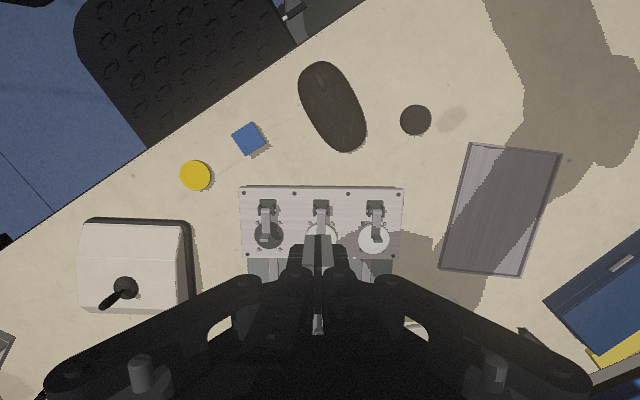

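```bash
python3 - <<'E'
from h import *
o=env.get_obs(); w=load('pics/w3.npy'); T=wT(w,o); t=load('pics/top6.npy')
P=[ray(w,u,v,.036,T) for u,v in((239,187),(404,189),(402.5,262),(240,258))]; print(np.round(P,4),np.mean(P,0))
print('hinges',np.round([ray(w,u,v,.052,T) for u,v in((267,202),(320,203),(375,204))],4))
print('dish0',ray(w,374,238,.046,T),'tab2',ray(w,264,236,.07,T))
cv2.imwrite('pics/w3c.png',cv2.resize(w['pixels'][175:275,230:415,::-1],None,fx=4,fy=4,interpolation=cv2.INTER_CUBIC))
E
```

```text
[[ 0.4422 -0.187   0.036 ]
 [ 0.4508  0.0084  0.036 ]
 [ 0.5465  0.0111  0.036 ]
 [ 0.5344 -0.1953  0.036 ]] [ 0.49347628 -0.09070823  0.036     ]
hinges [[ 0.4572 -0.1523  0.052 ]
 [ 0.4603 -0.0917  0.052 ]
 [ 0.4635 -0.0287  0.052 ]]
dish0 [ 0.50810008 -0.0278566   0.046     ] tab2 [ 0.49144318 -0.15536929  0.07      ]
```

View pics/w3c.png

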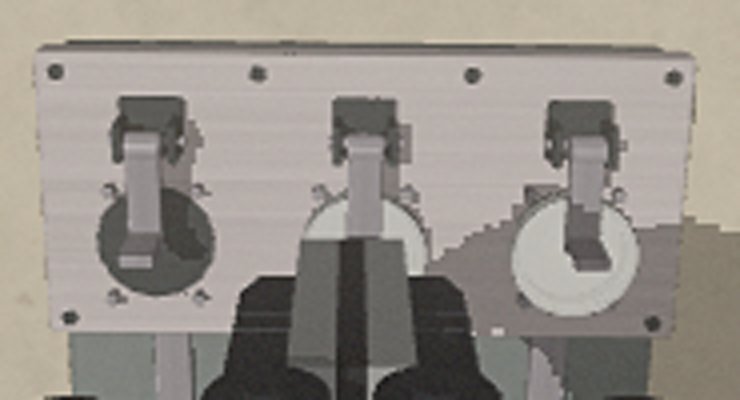

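Request:
carry_out:
  plan:
    - [0,[-3,2.4,0],[0,0,0]]
    - [0,[-6,4.8,1],[0,0,0]]
    - [0,[-8.3,6.7,4],[0,0,0]]
    - [0,[-8.3,6.7,8],[0,0,0]]
    - [0,[-8.3,6.7,12],[0,0,0]]
    - [0,[-8.3,6.7,14],[0,0,0]]
    - [0,[-8.3,6.7,14],[0,0,0]]
    - [0,[-8.3,6.7,14],[0,0,0]]

```text
time: 14.2
tcp_pos: [0.5204, -0.0329, 0.0991]
tool_rot: [-3.141, -0.0, 3.104]
contact_force: [0.6, -0.9, 1.2]
width: -0.0002
finger_force: 0.0
```

```bash
python3 - <<'E'
from h import *
o=env.get_obs(); print(o['tcp_pos'],o['contact_force']); go([.5185,-.026,.072],np.pi-.036,o)
E
```

```text
[ 0.52040934 -0.03290086  0.0990572 ] [ 0.56308341 -0.8961922   1.21609758]
go [0.22, 0.68, 2.71] [-0.001, -0.0, -0.001]
```

Request:
carry_out:
  plan:
    - [0,[0.1,0.6,1.5],[0,0,0]]
    - [0,[0.1,0.6,2.7],[0,0,0]]
    - [0,[0.1,0.6,2.7],[0,0,0]]
    - [0,[0.8,0.6,2.7],[0,0,0]]
    - [0,[1.5,0.6,2.7],[0,0,0]]
    - [0,[2.2,0.6,2.7],[0,0,0]]
    - [0,[2.9,0.6,2.7],[0,0,0]]
    - [0,[3.2,0.6,2.7],[0,0,0]]

```text
time: 15.0
tcp_pos: [0.5062, -0.0254, 0.0795]
tool_rot: [-3.142, 0.037, 3.105]
contact_force: [26.4, -1.8, 23.3]
width: 0.0
finger_force: 15.7
```

```bash
python3 - <<'E'
from h import *
o=env.get_obs(); print(o['tcp_pos'],o['contact_force']); 
E
```

```text
[ 0.50621162 -0.02541477  0.07949314] [26.38528732 -1.82728818 23.33284237]
```

Request:
carry_out:
  plan:
    - [0,[-0.5,0,-1],[0,0,0]]
    - [0,[-1.5,0,-3],[0,0,0]]
    - [0,[-1.5,0,-6],[0,0,0]]
    - [0,[-0.5,0,-10],[0,0,0]]
    - [0,[2,0,-12],[0,0,0]]
    - [0,[5,0,-12],[0,0,0]]
    - [0.5,[7,0,-12],[0,0,0]]
    - [1,[7,0,-12],[0,0,0]]

```text
time: 15.8
tcp_pos: [0.4151, -0.0221, 0.1922]
tool_rot: [3.141, -0.001, 3.105]
contact_force: [0.1, 0.3, -0.3]
width: 0.028
finger_force: 0.0
```

Request:
carry_out:
  plan:
    - [1,[0,0,0],[0,0,0]]
    - [1,[0,0,0],[0,0,0]]
    - [1,[0,0,0],[0,0,0]]
    - [1,[0,0,0],[0,0,0]]
    - [1,[0,0,0],[0,0,0]]
    - [1,[0,0,0],[0,0,0]]
    - [1,[0,0,0],[0,0,0]]
    - [1,[0,0,0],[0,0,0]]

```text
time: 16.6
tcp_pos: [0.4182, -0.0219, 0.1918]
tool_rot: [-3.142, -0.0, 3.106]
contact_force: [-0.2, -0.1, -0.9]
width: 0.0853
finger_force: 0.0
```

```bash
python3 - <<'E'
from h import *
o=env.get_obs(); w=save('wrist','pics/w4.png'); print(o['tcp_pos'],o['tool_rot'])
cv2.imwrite('pics/w4c.png',cv2.resize(w['pixels'][150:330,180:430,::-1],None,fx=3.2,fy=3.2,interpolation=cv2.INTER_CUBIC))
E
```

```text
[ 0.41821786 -0.0219094   0.19177181] [-3.14154607e+00 -2.40869296e-05  3.10585391e+00]
```

View pics/w4c.png

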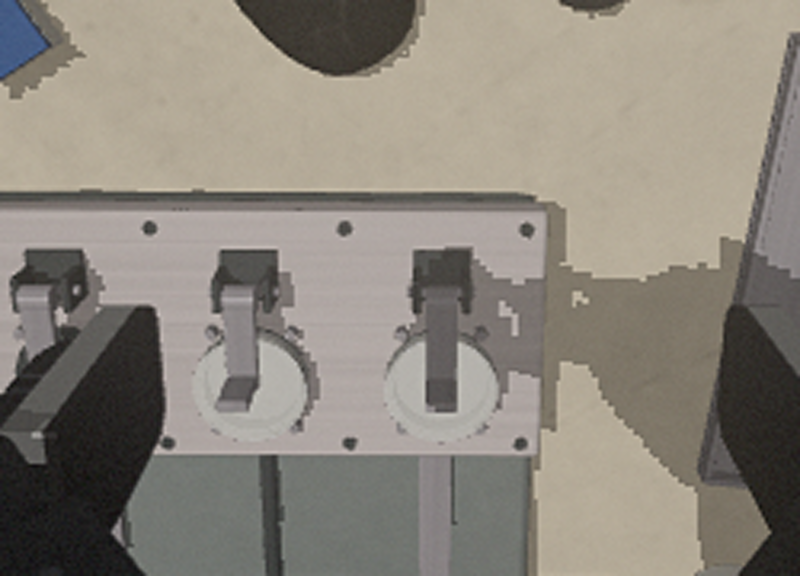

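```bash
python3 - <<'E'
from h import *
o=env.get_obs(); w=load('pics/w4.npy'); T=wT(w,o)
f=lambda u,v,z: np.round(ray(w,180+(u+.5)/3.2-.5,150+(v+.5)/3.2-.5,z,T),4)
print('dish0',f(441,388,.046),'dish1',f(251,387,.046))
print('tab0 top edge',f(441,410,.072),'root',f(441,379,.054),'tab1',f(234,410,.072),'root',f(241,377,.054))
print('pivot',f(440,290,.052),f(245,290,.052)); print('corner',f(548,206,.036),f(538,455,.036))
E
```

```text
dish0 [ 0.5077 -0.0255  0.046 ] dish1 [ 0.505  -0.0889  0.046 ]
tab0 top edge [ 0.5006 -0.0252  0.072 ] root [ 0.5    -0.0252  0.054 ] tab1 [ 0.4983 -0.0884  0.072 ] root [ 0.4969 -0.0898  0.054 ]
pivot [ 0.4697 -0.0244  0.052 ] [ 0.4675 -0.0862  0.052 ]
corner [0.4483 0.0116 0.036 ] [0.5408 0.0077 0.036 ]
```

Request:
carry_out:
  plan:
    - [0.5,[-4,0,0],[0,0,0]]
    - [0.5,[-8,0,2],[0,0,0]]
    - [0.5,[-8.1,0,6],[0,0,0]]
    - [0.5,[-8.1,0,9],[0,0,0]]
    - [0.5,[-8.1,0,10],[0,0,0]]
    - [0.5,[-8.1,0,10],[0,0,0]]
    - [0.5,[-8.1,0,10],[0,0,0]]
    - [0.5,[-8.1,0,10],[0,0,0]]

```text
time: 17.45
tcp_pos: [0.5003, -0.0248, 0.0934]
tool_rot: [3.141, 0.003, 3.106]
contact_force: [0.5, -0.9, 0.9]
width: 0.0426
finger_force: 0.0
```

```bash
python3 - <<'E'
from h import *
o=env.get_obs(); print(o['tcp_pos'],o['contact_force'],o['width']); go([.499,-.0252,.063],np.pi-.036,o)
E
```

```text
[ 0.50033374 -0.02477602  0.093382  ] [ 0.4644954  -0.90333911  0.93623302] 0.04255863773978375
go [0.14, -0.05, 3.04] [0.0, 0.003, 0.0]
```

Request:
carry_out:
  plan:
    - [0.5,[0.1,0,1.5],[0,0,0]]
    - [0.5,[0.1,0,3],[0,0,0]]
    - [0.5,[0.1,0,3],[0,0,0]]
    - [0,[0.1,0,3],[0,0,0]]
    - [0,[0.1,0,3],[0,0,0]]
    - [0,[0.1,0,3],[0,0,0]]
    - [0,[0.1,0,3],[0,0,0]]
    - [0,[0.1,0,3],[0,0,0]]

```text
time: 18.25
tcp_pos: [0.4992, -0.0248, 0.0627]
tool_rot: [3.141, 0.002, 3.106]
contact_force: [0.0, -0.4, 8.0]
width: 0.0075
finger_force: 58.9
```

Request:
carry_out:
  plan:
    - [0,[0.3,0,-0.55],[0,0,0]]
    - [0,[0.65,0,-1.05],[0,0,0]]
    - [0,[1.15,0,-1.45],[0,0,0]]
    - [0,[1.7,0,-1.8],[0,0,0]]
    - [0,[2.3,0,-2],[0,0,0]]
    - [0,[2.8,0,-2.05],[0,0,0]]
    - [0,[3.2,0,-2.05],[0,0,0]]
    - [0,[3.2,0,-2.05],[0,0,0]]

```text
time: 19.05
tcp_pos: [0.4673, -0.0236, 0.0829]
tool_rot: [3.142, 0.004, 3.106]
contact_force: [8.3, -0.4, -15.4]
width: 0.0063
finger_force: 58.2
```

Request:
carry_out:
  plan:
    - [0.4,[0.1,0,0],[0,0,0]]
    - [0.5,[0.1,0,0],[0,0,0]]
    - [0.5,[0.1,0,0],[0,0,0]]
    - [0.5,[0.1,0,-3],[0,0,0]]
    - [0.5,[0.1,0,-7],[0,0,0]]
    - [0.8,[2,0,-11],[0,0,0]]
    - [0.8,[4,-1,-11],[0,0,0]]
    - [0.8,[5,-1,-11],[0,0,0]]

```text
time: 19.85
tcp_pos: [0.4145, -0.0325, 0.1931]
tool_rot: [3.141, 0.001, 3.104]
contact_force: [-0.2, 0.2, 0.3]
width: 0.0683
finger_force: 0.0
```

```bash
python3 - <<'E'
from h import *
o=env.get_obs(); w=save('wrist','pics/w5.png'); print(o['tcp_pos'],o['tool_rot'],o['contact_force'])
cv2.imwrite('pics/w5c.png',cv2.resize(w['pixels'][150:330,180:430,::-1],None,fx=3.2,fy=3.2,interpolation=cv2.INTER_CUBIC))
E
```

```text
[ 0.41446692 -0.03253673  0.19312191] [3.14094136e+00 6.62330124e-04 3.10436337e+00] [-0.15614296  0.15478279  0.25141429]
```

View pics/w5c.png

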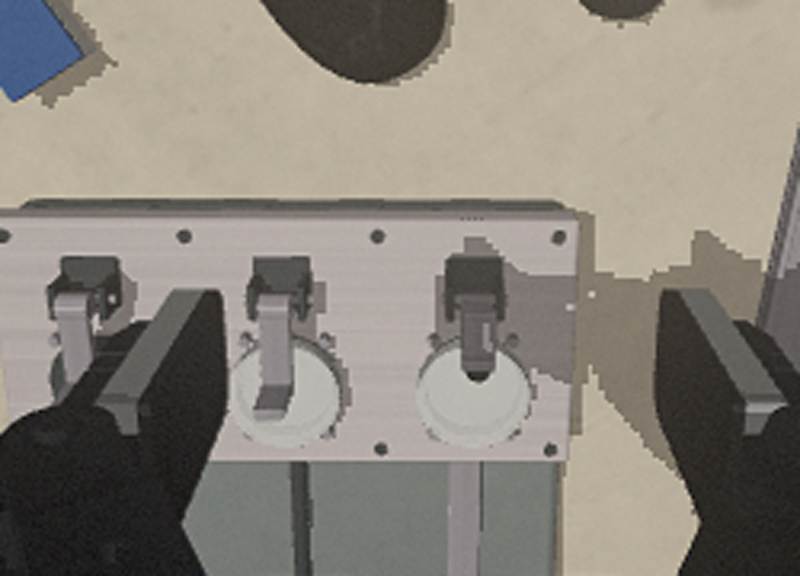

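```bash
python3 - <<'E'
from h import *
t=save('top','pics/t7.png');s=save('scene','pics/s7.png')
u,v=map(int,proj(t,[.49,-.06,.06]));a=t['pixels'][v-35:v+35,u-45:u+45]
u2,v2=map(int,proj(s,[.49,-.06,.06]));b=s['pixels'][v2-35:v2+35,u2-45:u2+45]
print(u,v,u2,v2)
cv2.imwrite('pics/c7.png',cv2.resize(np.hstack([a,b])[:,:,::-1],None,fx=4.4,fy=4.4,interpolation=cv2.INTER_CUBIC))
E
```

```text
314 196 300 197
```

View pics/c7.png

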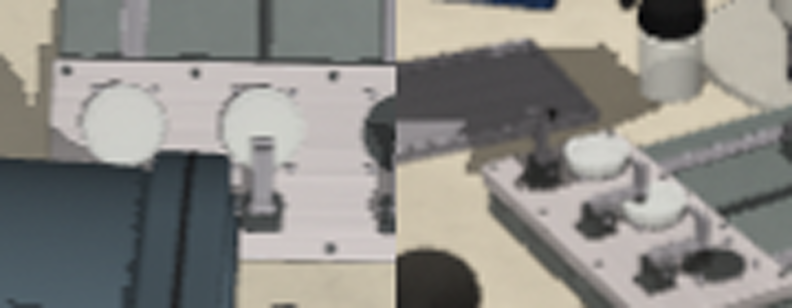

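Request:
carry_out:
  plan:
    - [0.5,[-4,-2.5,0],[0,0,0]]
    - [0.5,[-8,-5,0],[0,0,0]]
    - [0.5,[-8.4,-5.3,4],[0,0,0]]
    - [0.5,[-8.4,-5.3,8],[0,0,0]]
    - [0.5,[-8.4,-5.3,10],[0,0,0]]
    - [0.5,[-8.4,-5.3,10],[0,0,0]]
    - [0.5,[-8.4,-5.3,10],[0,0,0]]
    - [0.5,[-8.4,-5.3,10],[0,0,0]]

```text
time: 20.8
tcp_pos: [0.4991, -0.0878, 0.0933]
tool_rot: [-3.142, 0.002, 3.106]
contact_force: [0.0, -0.2, 0.4]
width: 0.0425
finger_force: 0.0
```

```bash
python3 - <<'E'
from h import *
o=env.get_obs(); print(o['tcp_pos'],o['contact_force'],o['width']); go([.4968,-.089,.063],np.pi-.036,o)
E
```

```text
[ 0.49913251 -0.08779922  0.09328228] [ 0.04845701 -0.17406875  0.36675062] 0.04254951134891881
go [0.23, -0.13, 3.03] [-0.0, 0.002, 0.0]
```

Request:
carry_out:
  plan:
    - [0.5,[0.2,-0.1,1.5],[0,0,0]]
    - [0.5,[0.2,-0.1,3],[0,0,0]]
    - [0.5,[0.2,-0.1,3],[0,0,0]]
    - [0,[0.2,-0.1,3],[0,0,0]]
    - [0,[0.2,-0.1,3],[0,0,0]]
    - [0,[0.2,-0.1,3],[0,0,0]]
    - [0,[0.2,-0.1,3],[0,0,0]]
    - [0,[0.2,-0.1,3],[0,0,0]]

```text
time: 21.6
tcp_pos: [0.497, -0.0888, 0.0633]
tool_rot: [-3.142, 0.002, 3.106]
contact_force: [-0.3, -0.1, 6.9]
width: 0.0073
finger_force: 58.9
```

Request:
carry_out:
  plan:
    - [0,[0.3,0,-0.55],[0,0,0]]
    - [0,[0.65,0,-1.05],[0,0,0]]
    - [0,[1.15,0,-1.45],[0,0,0]]
    - [0,[1.7,0,-1.8],[0,0,0]]
    - [0,[2.3,0,-2],[0,0,0]]
    - [0,[2.8,0,-2.05],[0,0,0]]
    - [0,[3.2,0,-2.05],[0,0,0]]
    - [0,[3.2,0,-2.05],[0,0,0]]

```text
time: 22.4
tcp_pos: [0.464, -0.0875, 0.0828]
tool_rot: [-3.141, 0.001, 3.106]
contact_force: [4.8, -1.6, -24.0]
width: 0.0059
finger_force: 57.9
```

Request:
carry_out:
  plan:
    - [0.4,[0.1,0,0],[0,0,0]]
    - [0.5,[0.1,0,0],[0,0,0]]
    - [0.5,[0.1,0,0],[0,0,0]]
    - [0.5,[0.1,0,-3],[0,0,0]]
    - [0.5,[0.1,0,-7],[0,0,0]]
    - [0.8,[2,0,-11],[0,0,0]]
    - [0.8,[4,0,-11],[0,0,0]]
    - [0.8,[5,0,-11],[0,0,0]]

```text
time: 23.2
tcp_pos: [0.4133, -0.0858, 0.194]
tool_rot: [3.141, 0.002, 3.105]
contact_force: [0.2, -1.1, -0.5]
width: 0.0685
finger_force: 0.0
```

```bash
cat >> h.py <<'E'
def dishes(w,T,z=.046):
    h=cv2.cvtColor(w['pixels'],cv2.COLOR_RGB2HSV)
    m=((w['pixels'].min(2)>185)&(h[:,:,1]<25)).astype(np.uint8)
    m=cv2.morphologyEx(m,cv2.MORPH_OPEN,np.ones((3,3)));out=[]
    for k in cv2.findContours(m,0,2)[0]:
        if cv2.contourArea(k)>250:
            (u,v),r=cv2.minEnclosingCircle(k); out.append((round(u,1),round(v,1),round(r,1),cv2.contourArea(k),np.round(ray(w,u,v,z,T),4)))
    return out
def tray(c,T=None,z=.01):
    m=cv2.inRange(cv2.cvtColor(c['pixels'],cv2.COLOR_RGB2HSV),(100,0,70),(179,30,175))
    m=cv2.morphologyEx(m,cv2.MORPH_OPEN,np.ones((3,3))); out=[]
    for k in cv2.findContours(m,0,2)[0]:
        if cv2.contourArea(k)>1500:
            b=cv2.boxPoints(cv2.minAreaRect(k)); W=np.array([ray(c,*p,z,T) for p in b])
            out.append((np.round(W.mean(0),4),[round(float(np.linalg.norm(W[i]-W[i-1])),3) for i in range(4)],[round(float(np.arctan2(*(W[i]-W[i-1])[1::-1])),3) for i in range(4)]))
    return out
E
python3 - <<'E'
from h import *
o=env.get_obs(); w=save('wrist','pics/w6.png'); T=wT(w,o); s=save('scene','pics/s8.png'); t=save('top','pics/t8.png')
print(w['pixels'][270:274,300:330:6].tolist()[0])
for d in dishes(w,T): print(d)
print(tray(t)); 
p7=load('pics/s7.npy')['pixels']
for n,h in(('0',[.4705,-.025]),('1',[.4682,-.0885]),('2',[.466,-.152])):
    u,v=proj(s,[h[0]-.004,h[1],.076]); u=int(round(u));v=int(round(v)); print(n,u,v,s['pixels'][v,u-4:u+5].mean(1).astype(int),p7[v,u-4:u+5].mean(1).astype(int))
E
```

```text
[[190, 185, 180], [190, 187, 181], [166, 164, 158], [91, 90, 89], [195, 192, 187]]
[(array([0.4931, 0.1447, 0.01  ]), [0.114, 0.175, 0.116, 0.175], [1.409, -0.138, -1.737, 2.993])]
0 285 189 [97 75 76 77 82 91 83 46 77] [72 74 78 82 85 85 78 80 74]
1 298 200 [110 151 170 177 185 184 188 185 177] [109 149 170 177 184 184 189 185 178]
2 312 212 [131 153 168 168 177 176 174 169 156] [132 153 169 169 177 177 175 169 155]
```

```bash
python3 - <<'E'
from h import *
a=load('pics/s7.npy')['pixels'].astype(int);b=load('pics/s8.npy')['pixels'].astype(int)
d=(abs(a-b).max(2)>25)
ys,xs=np.where(d[175:240,270:350]); 
print('\n'.join(''.join('#' if x else '.' for x in r) for r in d[180:225,275:335]))
t=load('pics/t8.npy'); print(proj(t,[.4682,-.0885,.052]))
a=load('pics/t7.npy')['pixels'].astype(int);b=t['pixels'].astype(int); d=abs(a-b).max(2)>25
print('\n'.join(''.join('#' if x else '.' for x in r) for r in d[175:220,300:345]))
E
```

```text
...........#.#..............................................
............................................................
............................................................
............................................................
............................................................
.........................................###................
........................................#####...............
...........##..#.....................########...............
.............#.#...................###########..............
.............#.#................###############.............
.....###......................##################............
.....####.................##.#####################..........
......#...................#####################.............
..............................##############................
...............................##########...................
###...#.....................##..######......................
#######.....................###..##.##......................
#####........................###.##.........................
##
[... 3078 characters left out ...]
##########
.#........##..............#####.#############
##........##.........#....#####..############
##....#...##..............######.############
.#........##.............#######.############
##....#...##..........##..#####..############
.#...#....##...........#.........############
.#........##...........#........#############
#....#....##....................#############
#...##...###..........###..##################
....##...###..........#######################
#........###..........#######################
#...#....###..........#######################
#..#.....###...........#####################.
#..#....####...........######################
........####..........#######################
```

```bash
python3 - <<'E'
from h import *
a=load('pics/s8.npy')['pixels'][165:235,265:345]; b=load('pics/w6.npy')['pixels'][190:310,210:420]
a=cv2.resize(a,None,fx=5,fy=5,interpolation=cv2.INTER_CUBIC); b=cv2.resize(b,(0,0),fx=350/120*0.66,fy=350/120*.66,interpolation=cv2.INTER_CUBIC)
out=np.zeros((350,800,3),np.uint8); out[:, :400]=a; out[:b.shape[0],400:400+b.shape[1]]=b[:, :400]
cv2.imwrite('pics/c8.png',out[:,:,::-1]); print(b.shape)
E
```

```text
(231, 404, 3)
```

View pics/c8.png

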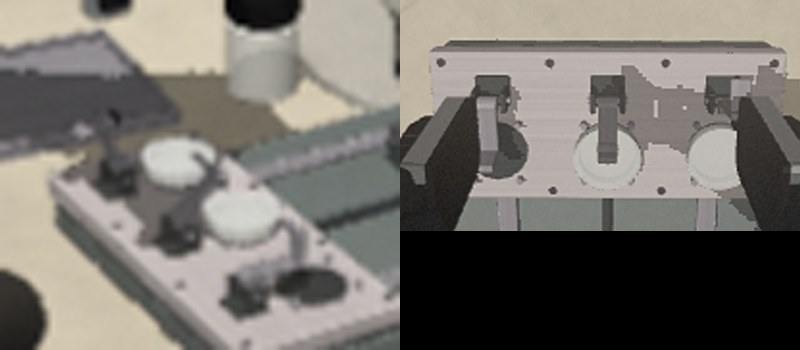

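Request:
carry_out:
  plan:
    - [1,[0,0,0],[0,0,0]]
    - [1,[0,0,0],[0,0,0]]
    - [1,[0,0,0],[0,0,0]]
    - [1,[0,0,0],[0,0,0]]
    - [1,[0,0,0],[0,0,0]]
    - [1,[0,0,0],[0,0,0]]
    - [1,[0,0,0],[0,0,0]]
    - [1,[0,0,0],[0,0,0]]

```text
time: 24.15
tcp_pos: [0.4139, -0.0858, 0.1928]
tool_rot: [3.142, 0.0, 3.106]
contact_force: [0.3, 0.1, -0.4]
width: 0.0856
finger_force: 0.0
```

```bash
python3 - <<'E'
from h import *
s=save('scene','pics/s9.png'); o=env.get_obs(); w=save('wrist','pics/w7.png')
a=load('pics/s8.npy')['pixels'].astype(int);b=s['pixels'].astype(int); print('diff',(abs(a-b).max(2)>25)[195:225,285:320].sum())
g=cv2.cvtColor(s['pixels'],cv2.COLOR_RGB2GRAY)[192:220,286:316]
print('\n'.join(' '.join('%3d'%x for x in r) for r in g))
for th in(0,.5,.9,1.2,1.75):
    c,q=np.cos(th),np.sin(th); f=lambda X,Z:[round(float(x)-286*(1-i)-192*i,1) for i,x in enumerate(proj(s,[.4682+X*c-Z*q,-.0885,.052+X*q+Z*c]))]
    print(th,'hinge',f(0,0),'barend',f(.029,0),'tabtop',f(.029,.018))
E
```

```text
diff 135
 75  83  86 100 101 103 109 109 108 115 127 131 146 149 144 152 138 105 105 111 106 104 108 107 107 108 108 109 110 109
 76  88  99 111 109 110 107 105 130 160 174 182 197 203 203 204 195 177 173 154 130 108 103 108 108 108 109 107 100 106
 77  84  96 109 109 108 103 124 179 201 202 208 207 207 209 210 208 208 206 200 180 144  99 102  97  99  97  88  80 107
 80  78  90  98 102 103 106 154 207 201 200 205 207 207 208 208 209 206 206 206 205 181 112  94  75  73  66  68  95 114
 75  76  81  81  92 103 104 155 203 199 205 207 209 210 212 212 210 209 207 204 204 185 120 117 130  96  58  81 116 115
 61  86  96  85  88  91  86 131 194 206 209 209 211 211 212 211 211 211 209 208 195 157  99 131 177 167 124  93 116 118
 52  87 104  76  72  69  78 102 166 203 205 209 212 211 212 211 211 208 207 200 173 108  90 101 143 185 180 148 126 128
 40  59  76  53  49  49  72  94 135 175 191 199 203 202 205 203 198 194 191 173 135 111 128  87 105 143 168 195 158 144
 40  46  51  53  58  57  84 101 111 152 172 177 184 185 189 187 179 177 169 147 115 148 170  87  94 127 161 197 189 167
 51  51  51
[... 1872 characters left out ...]
 190 191 191 192 191 190 189 190 191
 85  79  81  97 125 136 151 181 193 192 192 192 192 191 190 189 189 189 190 190 190 190 190 191 191 192 188 180 175 171
 86  87  85  80  96 124 134 151 181 193 193 192 191 192 191 190 188 189 189 189 189 189 188 190 191 189 175 157 147 138
 88  86  86  84  80  95 123 135 150 180 193 192 191 191 190 191 189 188 188 189 189 188 189 183 169 154 143 147 149 138
0 hinge [13.4, 16.0] barend [23.3, 12.8] tabtop [23.4, 6.5]
0.5 hinge [13.4, 16.0] barend [22.1, 8.3] tabtop [19.2, 3.6]
0.9 hinge [13.4, 16.0] barend [19.6, 6.0] tabtop [14.8, 3.5]
1.2 hinge [13.4, 16.0] barend [17.0, 5.3] tabtop [11.2, 4.7]
1.75 hinge [13.4, 16.0] barend [11.6, 6.4] tabtop [5.3, 9.5]
```

Request:
carry_out:
  plan:
    - [0.5,[-4,0,0],[0,0,0]]
    - [0.5,[-8,0,2],[0,0,0]]
    - [0.5,[-8.3,0,6],[0,0,0]]
    - [0.5,[-8.3,0,10],[0,0,0]]
    - [0.5,[-8.3,0,12],[0,0,0]]
    - [0.5,[-8.3,0,13.3],[0,0,0]]
    - [0.3,[-8.3,0,13.3],[0,0,0]]
    - [0,[-8.3,0,13.3],[0,0,0]]

```text
time: 25.05
tcp_pos: [0.4975, -0.0889, 0.0606]
tool_rot: [-3.142, 0.001, 3.106]
contact_force: [0.4, -0.8, 0.1]
width: 0.0143
finger_force: 0.0
```

Request:
carry_out:
  plan:
    - [0,[0,0,0],[0,0,0]]
    - [0,[0,0,0],[0,0,0]]
    - [0,[0,0,0],[0,0,0]]
    - [0,[0,0,0],[0,0,0]]
    - [0,[0,0,0],[0,0,0]]
    - [0,[0,0,0],[0,0,0]]
    - [0,[0,0,0],[0,0,0]]
    - [0,[0,0,0],[0,0,0]]

```text
time: 25.85
tcp_pos: [0.4979, -0.0888, 0.0607]
tool_rot: [3.142, 0.002, 3.106]
contact_force: [0.3, -0.2, 6.1]
width: 0.0078
finger_force: 59.3
```

Request:
carry_out:
  plan:
    - [0,[0.18,0,-0.43],[0,0,0]]
    - [0,[0.43,0,-0.83],[0,0,0]]
    - [0,[0.73,0,-1.18],[0,0,0]]
    - [0,[1.08,0,-1.48],[0,0,0]]
    - [0,[1.47,0,-1.73],[0,0,0]]
    - [0,[1.89,0,-1.92],[0,0,0]]
    - [0,[2.34,0,-2.04],[0,0,0]]
    - [0,[2.8,0,-2.1],[0,0,0]]

```text
time: 26.65
tcp_pos: [0.4694, -0.0877, 0.0812]
tool_rot: [-3.142, 0.002, 3.106]
contact_force: [5.4, -1.0, -15.4]
width: 0.0068
finger_force: 58.1
```

Request:
carry_out:
  plan:
    - [0,[0.5,0,0],[0,0,0]]
    - [0,[0.9,0,0.1],[0,0,0]]
    - [0,[1.2,0,0.2],[0,0,0]]
    - [0,[1.4,0,0.25],[0,0,0]]
    - [0,[1.4,0,0.25],[0,0,0]]
    - [0.3,[1.5,0,0.25],[0,0,0]]
    - [0.5,[1.5,0,0.25],[0,0,0]]
    - [0.5,[1.5,0,0.25],[0,0,0]]

```text
time: 27.45
tcp_pos: [0.4535, -0.0872, 0.0787]
tool_rot: [3.141, -0.0, 3.106]
contact_force: [-0.3, 0.3, 0.1]
width: 0.0428
finger_force: 0.0
```

Request:
carry_out:
  plan:
    - [0.5,[0,0,-3],[0,0,0]]
    - [0.5,[0,0,-7],[0,0,0]]
    - [0.9,[1,0,-11],[0,0,0]]
    - [1,[3,0,-11],[0,0,0]]
    - [1,[4,0,-11],[0,0,0]]
    - [1,[4,0,-11],[0,0,0]]
    - [1,[4,0,-11],[0,0,0]]
    - [1,[4,0,-11],[0,0,0]]

```text
time: 28.25
tcp_pos: [0.4143, -0.0858, 0.1878]
tool_rot: [-3.141, -0.001, 3.106]
contact_force: [0.4, 0.6, -0.0]
width: 0.0852
finger_force: 0.0
```

```bash
python3 - <<'E'
from h import *
s=save('scene','pics/s10.png'); o=env.get_obs(); w=save('wrist','pics/w8.png'); T=wT(w,o); print(o['tcp_pos'],o['tool_rot'])
g=cv2.cvtColor(s['pixels'],cv2.COLOR_RGB2GRAY)[196:218,286:314]
print('\n'.join(''.join('#' if x<75 else '+' if x<115 else '.' for x in r) for r in g))
u,v=[int(x) for x in (np.array([0,0]))]
P=np.linalg.inv(T)
for p in([.507,-.0255,.046],[.505,-.089,.046],[.4977,-.152,.036]):
    q=P@np.append(p,1); u,v=w["fx"]*q[0]/q[2]+w["cx"],w["fy"]*q[1]/q[2]+w["cy"]; print(u,v,w['pixels'][int(v)+4,int(u)-30:int(u)+31:5].tolist())
E
```

```text
[ 0.41426959 -0.08582671  0.187852  ] [-3.14115029e+00 -7.39430110e-04  3.10599833e+00]
+++++++..................+##
#++++++...............+....+
##++++++....++#......++.....
#######+..+++##......+......
######+++++++++.....+.......
#####+.+++++++..............
#####++++++++++.++..........
#######+++++++++++..........
++++..+++++++++++++.........
......+++...+++++++.........
......+++....++++++.........
.......++++++++++++.........
........+++##+++++++........
..........+###++++++........
..........+###+####+........
..........+########++.......
........++#########++++.....
.........+#########++++.....
+........++########+........
++..........####+...........
+++.........................
++++........................
378.048614746199 273.74596994504805 [[178, 170, 167], [178, 170, 166], [181, 173, 168], [177, 176, 170], [183, 181, 175], [184, 183, 176], [184, 183, 177], [185, 183, 177], [184, 182, 176], [182, 179, 174], [124, 117, 113], [121, 115, 112], [46, 42, 39]]
317.92859662978225 273.95239274103716 [[176, 168, 164], [175, 167, 163], [176, 167, 165], [186, 183, 178], [185, 182, 176], [184, 182, 176], [185, 183, 177], [184, 182, 177], [183, 181, 176], [179, 177, 172], [124, 118, 115], [179, 171, 168], [178, 169, 166]]
259.6750203648705 265.0476890874979 [[39, 33, 31], [172, 165, 162], [172, 163, 161], [77, 78, 73], [79, 79, 76], [142, 137, 138], [132, 127, 128], [61, 59, 58], [63, 65, 62], [77, 80, 75], [175, 167, 164], [174, 166, 163], [174, 167, 164]]
```

```bash
cat >> h.py <<'E'
def dishes(w,T,z=.046,lo=150):
    p=w['pixels'].astype(int); p=cv2.GaussianBlur(w['pixels'],(3,3),0).astype(int)
    m=((p[:,:,0]-p[:,:,1]<=5)&(p.min(2)>lo)&(p[:,:,1]-p[:,:,2]>2)).astype(np.uint8)
    m=cv2.morphologyEx(m,cv2.MORPH_OPEN,np.ones((3,3)));out=[]
    for k in cv2.findContours(m,0,2)[0]:
        a=cv2.contourArea(k)
        if 300<a<6000:
            (u,v),r=cv2.minEnclosingCircle(k)
            if a>.6*np.pi*r*r: out.append((round(u,1),round(v,1),round(r,1),a,np.round(ray(w,u,v,z,T),4)))
    return out
E
python3 - <<'E'
from h import *
o=env.get_obs(); w=load('pics/w8.npy'); T=wT(w,o)
for d in dishes(w,T): print(d)
go([.507,-.0255,.055],np.pi-.036,o)
E
```

```text
(317.5, 274.5, 17.8, 839.0, array([ 0.5056, -0.0895,  0.046 ]))
(377.5, 274.5, 17.8, 838.0, array([ 0.5079, -0.0261,  0.046 ]))
go [-9.06, 6.37, 13.28] [-0.0, -0.001, 0.0]
```

Request:
carry_out:
  plan:
    - [0.58,[-3.5,2.5,0],[0,0,0]]
    - [0.58,[-7,5,0],[0,0,0]]
    - [0.58,[-9.1,6.3,1],[0,0,0]]
    - [0.58,[-9.1,6.3,5],[0,0,0]]
    - [0.58,[-9.1,6.3,9],[0,0,0]]
    - [0.58,[-9.1,6.3,11],[0,0,0]]
    - [0.58,[-9.1,6.3,11],[0,0,0]]
    - [0.58,[-9.1,6.3,11],[0,0,0]]

```text
time: 29.15
tcp_pos: [0.5074, -0.0263, 0.0784]
tool_rot: [-3.141, -0.0, 3.106]
contact_force: [0.0, -0.7, 1.0]
width: 0.0496
finger_force: 0.0
```

```bash
python3 - <<'E'
from h import *
o=env.get_obs(); print(o['tcp_pos'],o['contact_force'],o['width']); go([.5077,-.026,.046],np.pi-.036,o)
E
```

```text
[ 0.50742962 -0.02631509  0.07838692] [ 0.00108886 -0.66165102  0.99696113] 0.049649786812061
go [-0.03, 0.03, 3.24] [-0.0, -0.0, 0.0]
```

Request:
carry_out:
  plan:
    - [0.58,[0,0,1],[0,0,0]]
    - [0.58,[0,0,2],[0,0,0]]
    - [0.58,[0,0,2.8],[0,0,0]]
    - [0.58,[0,0,3.2],[0,0,0]]
    - [0.58,[0,0,3.2],[0,0,0]]
    - [0.58,[0,0,3.2],[0,0,0]]
    - [0.58,[0,0,3.2],[0,0,0]]
    - [0.58,[0,0,3.2],[0,0,0]]

```text
time: 29.95
tcp_pos: [0.5074, -0.0261, 0.0466]
tool_rot: [3.142, 0.001, 3.106]
contact_force: [0.1, -0.8, 0.5]
width: 0.0497
finger_force: 0.0
```

Request:
carry_out:
  plan:
    - [0.58,[0,0,0.1],[0,0,0]]
    - [0.5,[0,0,0.1],[0,0,0]]
    - [0.4,[0,0,0.1],[0,0,0]]
    - [0.3,[0,0,0.1],[0,0,0]]
    - [0.3,[0,0,0.1],[0,0,0]]
    - [0.3,[0,0,0.1],[0,0,0]]
    - [0.3,[0,0,0.1],[0,0,0]]
    - [0.3,[0,0,0.1],[0,0,0]]

```text
time: 30.75
tcp_pos: [0.5076, -0.0261, 0.0458]
tool_rot: [3.141, 0.001, 3.106]
contact_force: [-0.4, -0.9, 5.4]
width: 0.0351
finger_force: 59.2
```

Request:
carry_out:
  plan:
    - [0.3,[0,0,-0.5],[0,0,0]]
    - [0.3,[0,0,-1.5],[0,0,0]]
    - [0.3,[0,0,-3],[0,0,0]]
    - [0.3,[0,0,-5],[0,0,0]]
    - [0.3,[0,0,-7],[0,0,0]]
    - [0.3,[0,0,-8],[0,0,0]]
    - [0.3,[0,0,-8],[0,0,0]]
    - [0.3,[0,0,-8],[0,0,0]]

```text
time: 31.55
tcp_pos: [0.5068, -0.0259, 0.1251]
tool_rot: [3.141, -0.0, 3.106]
contact_force: [0.3, -0.4, -0.8]
width: 0.0349
finger_force: 59.8
```

```bash
python3 - <<'E'
from h import *
o=env.get_obs(); t=save('top','pics/t9.png'); w=save('wrist','pics/w9.png'); T=wT(w,o); print(o['tcp_pos'],o['width'],o['finger_force'])
for d in dishes(w,T)+dishes(t,None): print(d)
print(tray(t)); print(tray(w,T))
E
```

```text
[ 0.5068486  -0.02592975  0.12505644] 0.034884029820592286 59.7793310880661
(317.2, 258.5, 35.8, 3572.5, array([ 0.5478, -0.028 ,  0.046 ]))
(234.5, 212.5, 24.9, 1689.5, array([ 0.5067, -0.0902,  0.046 ]))
(585.1, 49.7, 14.8, 557.0, array([ 0.7836, -0.6237,  0.046 ]))
[(array([0.5197, 0.1894, 0.01  ]), [0.067, 0.176, 0.068, 0.176], [1.395, -0.149, -1.751, 2.986])]
[]
```

Request:
carry_out:
  plan:
    - [0.3,[1,2,-2],[0,0,0]]
    - [0.3,[3,5.5,-4],[0,0,0]]
    - [0.3,[5,9,-6],[0,0,0]]
    - [0.3,[7,12.5,-7],[0,0,0]]
    - [0.3,[9,15.5,-7],[0,0,0]]
    - [0.3,[9,17,-7],[0,0,0]]
    - [0.3,[9,17,-7],[0,0,0]]
    - [0.3,[9,17,-7],[0,0,0]]

```text
time: 32.45
tcp_pos: [0.4231, 0.1463, 0.1948]
tool_rot: [-3.141, -0.001, 3.106]
contact_force: [-0.4, -0.3, 0.6]
width: 0.0348
finger_force: 59.9
```

```bash
python3 - <<'E'
from h import *
o=env.get_obs(); t=save('top','pics/t10.png'); w=save('wrist','pics/w10.png'); T=wT(w,o); print(o['tcp_pos'],o['width'],o['finger_force'])
print(tray(t)); print(tray(w,T)); print(dishes(w,T))
E
```

```text
[0.42311279 0.14633344 0.19475601] 0.03477115001003487 59.93413209915161
[(array([0.5167, 0.1661, 0.01  ]), [0.114, 0.175, 0.116, 0.174], [1.407, -0.138, -1.739, 2.994])]
[]
[(103.2, 271.1, 18.2, 813.5, array([ 0.5062, -0.0889,  0.046 ])), (317.0, 259.5, 36.6, 3724.0, array([0.5005, 0.1425, 0.046 ]))]
```

Request:
carry_out:
  plan:
    - [0.3,[-4,1,0],[0,0,0.03]]
    - [0.3,[-8,2,0],[0,0,0.06]]
    - [0.3,[-10.3,2.2,2],[0,0,0.11]]
    - [0.3,[-10.3,2.2,6],[0,0,0.11]]
    - [0.3,[-10.3,2.2,10],[0,0,0.11]]
    - [0.3,[-10.3,2.2,13.5],[0,0,0.11]]
    - [0.3,[-10.3,2.2,13.5],[0,0,0.11]]
    - [0.3,[-10.3,2.2,13.5],[0,0,0.11]]

```text
time: 33.35
tcp_pos: [0.5273, 0.164, 0.0606]
tool_rot: [-3.141, -0.0, 2.994]
contact_force: [0.9, -0.6, 0.2]
width: 0.0346
finger_force: 60.0
```

```bash
python3 - <<'E'
from h import *
o=env.get_obs(); print(o['tcp_pos'],o['width'],o['finger_force'],o['contact_force']); go([.5266,.1647,.0135],np.pi-.145,o)
E
```

```text
[0.52728316 0.16400361 0.06056717] 0.03461610220462896 59.99076783657074 [ 0.91064691 -0.60615487  0.21251259]
go [0.08, 0.06, 4.71] [-0.001, -0.0, -0.003]
```

Request:
carry_out:
  plan:
    - [0.3,[0,0,2],[0,0,0]]
    - [0.3,[0,0,3.5],[0,0,0]]
    - [0.3,[0,0,4.2],[0,0,0]]
    - [0.3,[0,0,4.6],[0,0,0]]
    - [0.3,[0,0,4.7],[0,0,0]]
    - [0.3,[0,0,4.75],[0,0,0]]
    - [0.3,[0,0,4.75],[0,0,0]]
    - [0.3,[0,0,4.75],[0,0,0]]

```text
time: 34.15
tcp_pos: [0.5272, 0.1654, 0.0132]
tool_rot: [3.141, 0.001, 2.996]
contact_force: [0.1, -0.1, 0.2]
width: 0.0349
finger_force: 60.0
```

Request:
carry_out:
  plan:
    - [0.3,[0,0,0.08],[0,0,0]]
    - [0.3,[0,0,0.08],[0,0,0]]
    - [0.42,[0,0,0.08],[0,0,0]]
    - [0.5,[0,0,0],[0,0,0]]
    - [0.58,[0,0,0],[0,0,0]]
    - [0.58,[0,0,-3],[0,0,0]]
    - [0.58,[0,0,-7],[0,0,0]]
    - [0.58,[0,0,-11],[0,0,0]]

```text
time: 34.95
tcp_pos: [0.5264, 0.1651, 0.1236]
tool_rot: [-3.141, -0.001, 2.996]
contact_force: [1.1, 1.3, 0.0]
width: 0.0495
finger_force: 0.0
```

```bash
python3 - <<'E'
from h import *
o=env.get_obs(); w=save('wrist','pics/w11.png'); T=wT(w,o); print(o['tcp_pos'],o['width'],o['contact_force'])
for d in dishes(w,T,.013): print(d)
go([.41,-.08,.19],np.pi-.036,o)
E
```

```text
[0.52640514 0.16505657 0.12356169] 0.04953095121269671 [1.06420859 1.34162932 0.00343892]
(317.7, 201.5, 21.4, 1337.0, array([0.5286, 0.1645, 0.013 ]))
go [7.96, -25.94, -6.61] [-0.001, -0.001, -0.11]
```

Request:
carry_out:
  plan:
    - [0.58,[-0.2,-4.5,-2],[0,0,-0.03]]
    - [0.58,[-0.4,-9,-2],[0,0,-0.06]]
    - [0.58,[-0.7,-13.5,-2],[0,0,-0.11]]
    - [0.58,[-1,-18,-2],[0,0,-0.11]]
    - [0.58,[-1.4,-22.5,-2],[0,0,-0.11]]
    - [0.58,[-1.6,-25.5,0],[0,0,-0.11]]
    - [0.58,[-1.6,-25.5,3],[0,0,-0.11]]
    - [0.58,[-1.6,-25.5,4],[0,0,-0.11]]

```text
time: 35.8
tcp_pos: [0.5039, -0.09, 0.0807]
tool_rot: [3.142, -0.004, 3.104]
contact_force: [0.5, -0.1, 0.5]
width: 0.0496
finger_force: 0.0
```

```bash
python3 - <<'E'
from h import *
o=env.get_obs(); print(o['tcp_pos'],o['width']); go([.5055,-.0895,.0458],np.pi-.036,o)
w=save('wrist','pics/w12.png'); T=wT(w,o)
for d in dishes(w,T,.046): print(d)
E
```

```text
[ 0.50392482 -0.09004884  0.08071311] 0.04962437052390287
go [-0.17, 0.06, 3.49] [0.0, -0.004, -0.002]
(318.5, 234.2, 29.9, 2454.5, array([ 0.5057, -0.0899,  0.046 ]))
```

Request:
carry_out:
  plan:
    - [0.58,[-0.1,0,1],[0,0,0]]
    - [0.58,[-0.1,0,2],[0,0,0]]
    - [0.58,[-0.1,0,3],[0,0,0]]
    - [0.58,[-0.1,0,3.4],[0,0,0]]
    - [0.58,[-0.1,0,3.4],[0,0,0]]
    - [0.58,[-0.1,0,3.4],[0,0,0]]
    - [0.58,[-0.1,0,3.4],[0,0,0]]
    - [0.58,[-0.1,0,3.4],[0,0,0]]

```text
time: 36.65
tcp_pos: [0.5071, -0.0894, 0.0492]
tool_rot: [-3.142, 0.001, 3.106]
contact_force: [0.4, -1.0, -0.5]
width: 0.0496
finger_force: 0.0
```

Request:
carry_out:
  plan:
    - [0.58,[0.1,0,0.35],[0,0,0]]
    - [0.58,[0.1,0,0.35],[0,0,0]]
    - [0.5,[0.1,0,0.35],[0,0,0]]
    - [0.4,[0.1,0,0.35],[0,0,0]]
    - [0.3,[0.1,0,0.35],[0,0,0]]
    - [0.3,[0.1,0,0.35],[0,0,0]]
    - [0.3,[0.1,0,0.35],[0,0,0]]
    - [0.3,[0.1,0,0.35],[0,0,0]]

```text
time: 37.45
tcp_pos: [0.5059, -0.0893, 0.0457]
tool_rot: [3.141, 0.0, 3.106]
contact_force: [-0.2, -0.2, 4.7]
width: 0.0348
finger_force: 59.2
```

Request:
carry_out:
  plan:
    - [0.3,[0,0,0],[0,0,0]]
    - [0.3,[0,0,-0.5],[0,0,0]]
    - [0.3,[0,0,-1.5],[0,0,0]]
    - [0.3,[0,0,-4],[0,0,0]]
    - [0.3,[0,0,-8],[0,0,0]]
    - [0.3,[0,0,-11],[0,0,0]]
    - [0.3,[0,0,-13],[0,0,0]]
    - [0.3,[0,0,-13],[0,0,0]]

```text
time: 38.25
tcp_pos: [0.5078, -0.0896, 0.1787]
tool_rot: [3.141, 0.006, 3.106]
contact_force: [0.7, -0.1, -1.0]
width: 0.0347
finger_force: 59.9
```

```bash
python3 - <<'E'
from h import *
o=env.get_obs(); t=save('top','pics/t13.png'); w=save('wrist','pics/w13.png'); T=wT(w,o); print(o['tcp_pos'],o['width'],o['finger_force'])
for d in dishes(w,T): print(d)
print(tray(t),dishes(t,None,.013)); go([.472,.1726,.07],np.pi-.145,o)
E
```

```text
[ 0.50775935 -0.08963636  0.17865013] 0.03468508989650237 59.86625611782074
(317.2, 257.6, 35.9, 3619.0, array([ 0.576 , -0.0927,  0.046 ]))
(557.7, 195.7, 18.7, 837.5, array([0.5197, 0.1372, 0.046 ]))
[(array([0.5161, 0.1664, 0.01  ]), [0.114, 0.175, 0.116, 0.175], [1.407, -0.137, -1.739, 2.994])] [(585.1, 49.7, 14.8, 486.5, array([ 0.7967, -0.6433,  0.013 ]))]
go [4.58, 26.08, 10.84] [0.0, 0.006, 0.109]
```

Dish 1 is held; the tray is unchanged. Move over the second slot.

Request:
carry_out:
  plan:
    - [0.3,[0.8,4.5,0],[0,0,0.02]]
    - [0.3,[1.6,9,0],[0,0,0.04]]
    - [0.3,[2.4,13.5,0],[0,0,0.06]]
    - [0.3,[3.2,18,0],[0,0,0.08]]
    - [0.3,[4,22.5,1],[0,0,0.11]]
    - [0.3,[4.5,26,4],[0,0,0.11]]
    - [0.3,[4.5,26,8],[0,0,0.11]]
    - [0.3,[4.5,26,10.5],[0,0,0.11]]

```text
time: 39.15
tcp_pos: [0.4675, 0.1731, 0.067]
tool_rot: [-3.139, -0.004, 2.999]
contact_force: [-0.1, -1.7, -0.5]
width: 0.0347
finger_force: 59.9
```

```bash
python3 - <<'E'
from h import *
o=env.get_obs(); print(o['tcp_pos'],o['width'],o['finger_force']); go([.472,.1726,.0125],np.pi-.145,o)
E
```

```text
[0.46754668 0.17305506 0.06697557] 0.034681623954647786 59.93469536304474
go [-0.47, 0.03, 5.45] [-0.002, -0.004, 0.003]
```

Request:
carry_out:
  plan:
    - [0.3,[-0.1,0,2],[0,0,0]]
    - [0.3,[-0.1,0,3.5],[0,0,0]]
    - [0.3,[-0.1,0,4.5],[0,0,0]]
    - [0.3,[-0.1,0,5.2],[0,0,0]]
    - [0.3,[-0.1,0,5.3],[0,0,0]]
    - [0.3,[-0.1,0,5.3],[0,0,0]]
    - [0.3,[-0.1,0,5.3],[0,0,0]]
    - [0.3,[-0.1,0,5.3],[0,0,0]]

```text
time: 39.95
tcp_pos: [0.4715, 0.1722, 0.0179]
tool_rot: [3.141, 0.001, 2.996]
contact_force: [-0.8, -0.7, -0.5]
width: 0.035
finger_force: 59.9
```

Request:
carry_out:
  plan:
    - [0.3,[0,0,0.4],[0,0,0]]
    - [0.3,[0,0,0.55],[0,0,0]]
    - [0.3,[0,0,0.55],[0,0,0]]
    - [0.42,[0,0,0.55],[0,0,0]]
    - [0.5,[0,0,0.5],[0,0,0]]
    - [0.58,[0,0,0.4],[0,0,0]]
    - [0.58,[0,0,0.4],[0,0,0]]
    - [0.58,[0,0,-3],[0,0,0]]

```text
time: 40.75
tcp_pos: [0.4683, 0.1709, 0.0447]
tool_rot: [-3.138, -0.006, 2.996]
contact_force: [-0.1, -0.5, -0.1]
width: 0.0498
finger_force: 0.0
```

Request:
carry_out:
  plan:
    - [0.58,[1,-0.5,-4],[0,0,0]]
    - [0.58,[2,-1,-8],[0,0,0]]
    - [0.58,[2,-2,-12],[0,0,0]]
    - [0.58,[2,-4,-16],[0,0,0]]
    - [0.3,[2,-6,-16],[0,0,0]]
    - [0,[2,-6,-16],[0,0,0]]
    - [0,[2,-6,-16],[0,0,0]]
    - [0,[2,-6,-16],[0,0,0]]

```text
time: 41.55
tcp_pos: [0.4421, 0.1164, 0.2065]
tool_rot: [-3.141, -0.001, 2.997]
contact_force: [-0.4, 0.6, -0.6]
width: 0.0001
finger_force: 0.0
```

```bash
python3 - <<'E'
from h import *
o=env.get_obs(); t=save('top','pics/t14.png'); w=save('wrist','pics/w14.png'); T=wT(w,o); print(o['tcp_pos'],o['width'],o['contact_force'])
for d in dishes(w,T,.013)+dishes(t,None,.013): print(d)
print(tray(t)); go([.40,-.025,.13],np.pi-.036,o)
E
```

```text
[0.44212582 0.1164121  0.20653266] 9.99958760751827e-05 [-0.3977366   0.59840819 -0.58589807]
(367.5, 243.2, 15.3, 648.0, array([0.5285, 0.1649, 0.013 ]))
(368.4, 198.3, 16.4, 749.0, array([0.4723, 0.1715, 0.013 ]))
(582.6, 51.6, 12.5, 395.5, array([ 0.7927, -0.6377,  0.013 ]))
[(array([0.5324, 0.1633, 0.01  ]), [0.114, 0.142, 0.116, 0.141], [1.419, -0.124, -1.725, 3.007])]
go [2.12, -14.6, 7.67] [-0.001, -0.001, -0.109]
```

Request:
carry_out:
  plan:
    - [0,[0.1,-4,0],[0,0,-0.03]]
    - [0,[0.1,-8,1],[0,0,-0.06]]
    - [0,[0.1,-12,3],[0,0,-0.11]]
    - [0,[0.1,-14.3,5],[0,0,-0.11]]
    - [0,[0.1,-14.3,7.5],[0,0,-0.11]]
    - [0,[0.1,-14.3,7.5],[0,0,-0.11]]
    - [0,[0.1,-14.3,7.5],[0,0,-0.11]]
    - [0,[0.1,-14.3,7.5],[0,0,-0.11]]

```text
time: 42.45
tcp_pos: [0.4217, -0.025, 0.1331]
tool_rot: [3.141, 0.001, 3.107]
contact_force: [-0.2, 0.5, -0.4]
width: -0.0001
finger_force: 0.0
```

```bash
python3 - <<'E'
from h import *
o=env.get_obs(); print(o['tcp_pos'],o['contact_force']); go([.424,-.0245,.076],np.pi-.036,o)
E
```

```text
[ 0.42168555 -0.02503304  0.13306518] [-0.16166612  0.49422221 -0.35371637]
go [-0.22, 0.06, 5.71] [0.0, 0.001, 0.002]
```

Request:
carry_out:
  plan:
    - [0,[0,0,3],[0,0,0]]
    - [0,[0,0,5.7],[0,0,0]]
    - [0,[0,0,5.7],[0,0,0]]
    - [0,[-1.4,0,5.7],[0,0,0]]
    - [0,[-2.3,0,5.1],[0,0,0]]
    - [0,[-3.3,0,4.8],[0,0,0]]
    - [0,[-4.4,0,4.8],[0,0,0]]
    - [0,[-5.2,0,5],[0,0,0]]

```text
time: 43.25
tcp_pos: [0.4751, -0.0275, 0.0833]
tool_rot: [3.141, 0.003, 3.106]
contact_force: [0.8, 0.3, 0.2]
width: 0.0001
finger_force: 0.1
```

Request:
carry_out:
  plan:
    - [0,[-0.2,0,0],[0,0,0]]
    - [0,[-0.2,0,0],[0,0,0]]
    - [0,[0,0,-2],[0,0,0]]
    - [0,[1,0,-6],[0,0,0]]
    - [0,[3,0,-8],[0,0,0]]
    - [0,[5,-3,-8],[0,0,0]]
    - [0,[5.5,-6.4,-8],[0,0,0]]
    - [0,[5.5,-6.4,-8],[0,0,0]]

```text
time: 44.05
tcp_pos: [0.4139, -0.0933, 0.1626]
tool_rot: [-3.141, 0.0, 3.1]
contact_force: [-0.5, -0.2, -0.1]
width: 0.0001
finger_force: 0.0
```

```bash
python3 - <<'E'
from h import *
o=env.get_obs(); print(o['tcp_pos'],o['contact_force']); s=save('scene','pics/s15.png'); t=save('top','pics/t15.png')
for n,h in(('0',[.4705,-.0248]),('1',[.4682,-.0885])):
    u,v=proj(s,[h[0]+.0,h[1],.06]); u=int(u);v=int(v); g=cv2.cvtColor(s['pixels'],cv2.COLOR_RGB2GRAY)[v-18:v+8,u-14:u+20]
    print(n,'\n'+'\n'.join(''.join('#' if x<70 else '+' if x<115 else '.' for x in r) for r in g))
go([.4217,-.088,.1331],np.pi-.036,o)
E
```

```text
[ 0.41389663 -0.09332937  0.16259073] [-0.45255416 -0.23166175 -0.09607816]
0 
.....+++######+.........+.........
......+++###++...........+........
......++++++..............+.......
......+++++................++.....
.....++++++................+#+....
.....++++++++++++......++++##++...
....++++++++++++++++++++++++++++++
++++++++++++++++++++++++++++++++++
++++++++++++++++++++++++++++++++++
++++++++++++++++++++++++++++++++++
++++++++++++++++++++++++++++++++++
++++++++++++++++++++++++++++++++++
++++++++++++++++++++++++++++++++++
++++++++++++++++++++++++++++++++++
++++++++++++++++++++++++++++++++++
++++++++++++++++++++++++++++++++++
++++++++++++++++++++++++++++++++++
++++++++++++++++++++++++++++++++++
++++++++++++++++++++++++++++++++++
..++++++++++++++++++++++++#+++++++
.......+++++++++++++++++#########+
.........++++##++++++++###########
.........++++##+++++++####+#######
.........++++#######++###+++######
.........++++#######++++++++######
..........++########++++++++######
1 
+++++++++++++++++++++++++++++++++.
++++++++++++++++++++++++++++++++++
++++++++++++++++++++++++++++++++++
++++++++++++++++++++++++++++++++++
++++++++++++++++++++++++++++++++++
++++++++++++++++++++++++++++++++++
++++++++++++++++++++++++++++++++++
+++++++++++++++++++++++++++++++###
+++++++++++++#+++++++++++++#######
+++++++++++#########+++++++#####++
##++++++++###########++++++++#++..
##+++++++####+########++++...+....
#######++###+++########+++........
#######++++++++#######++..........
#######++++++++######+++.........+
#######+++++++++###++++...........
#######+++++++++++++++............
+####+++++++++++++++..............
++++++++++++++++++++..............
++++++++++++++++++++..............
++++++++++++++++++++....++#####++.
+++++++++++++#++++++..+###########
+++++++++++++##+++++..############
+++++++++++++##+####++############
+++++++++++++#####+#++############
+++.....++++#####++++++#++######++
go [-0.76, 0.57, 2.95] [-0.001, 0.0, -0.006]
```

Request:
carry_out:
  plan:
    - [0,[-0.4,0.5,4],[0,0,0]]
    - [0,[-0.4,0.5,8.6],[0,0,0]]
    - [0,[-0.4,0.5,8.6],[0,0,0]]
    - [0,[-1.9,0.5,8.6],[0,0,0]]
    - [0,[-2.8,0.5,8],[0,0,0]]
    - [0,[-3.8,0.5,7.7],[0,0,0]]
    - [0,[-4.9,0.5,7.7],[0,0,0]]
    - [0,[-5.7,0.5,7.9],[0,0,0]]

```text
time: 44.95
tcp_pos: [0.475, -0.0865, 0.0845]
tool_rot: [3.142, 0.004, 3.107]
contact_force: [0.0, -0.7, -0.6]
width: -0.0
finger_force: 0.2
```

Request:
carry_out:
  plan:
    - [0,[-0.2,0,0],[0,0,0]]
    - [0,[-0.2,0,0],[0,0,0]]
    - [0,[0,0,-2],[0,0,0]]
    - [0,[1,0,-6],[0,0,0]]
    - [0,[3,-2,-10],[0,0,0]]
    - [0,[5,-6,-14],[0,0,0]]
    - [0,[5.5,-10,-14],[0,0,0]]
    - [0,[5.5,-13,-14],[0,0,0]]

```text
time: 45.75
tcp_pos: [0.4121, -0.2176, 0.2252]
tool_rot: [-3.141, 0.004, 3.103]
contact_force: [0.6, -0.2, -0.6]
width: -0.0001
finger_force: 0.0
```

```bash
python3 - <<'E'
from h import *
o=env.get_obs(); print(o['tcp_pos'],o['contact_force']); s=save('scene','pics/s16.png'); t=save('top','pics/t16.png'); w=save('wrist','pics/w16.png')
u,v=map(int,proj(t,[.49,-.06,.06]));a=cv2.resize(t['pixels'][v-35:v+35,u-45:u+45],(400,311),interpolation=2)
u2,v2=map(int,proj(s,[.49,-.06,.06]));b=cv2.resize(s['pixels'][v2-35:v2+35,u2-45:u2+45],(400,311),interpolation=2)
T=wT(w,o);q=np.linalg.inv(T)@[.49,-.06,.06,1]; u3,v3=int(w["fx"]*q[0]/q[2]+w["cx"]),int(w["fy"]*q[1]/q[2]+w["cy"]); print(u3,v3)
c=w['pixels'][max(v3-60,0):v3+60,max(u3-90,0):u3+90]; c=cv2.resize(c,None,fx=2.3,fy=2.3,interpolation=2)
out=np.zeros((311+c.shape[0],800,3),np.uint8); out[:311,:400]=a; out[:311,400:]=b; out[311:,:c.shape[1]]=c
cv2.imwrite('pics/c16.png',out[:600,:,::-1])
E
```

```text
[ 0.41208194 -0.21757344  0.2252006 ] [ 0.56054527 -0.18659993 -0.58339925]
461 247
```

View pics/c16.png

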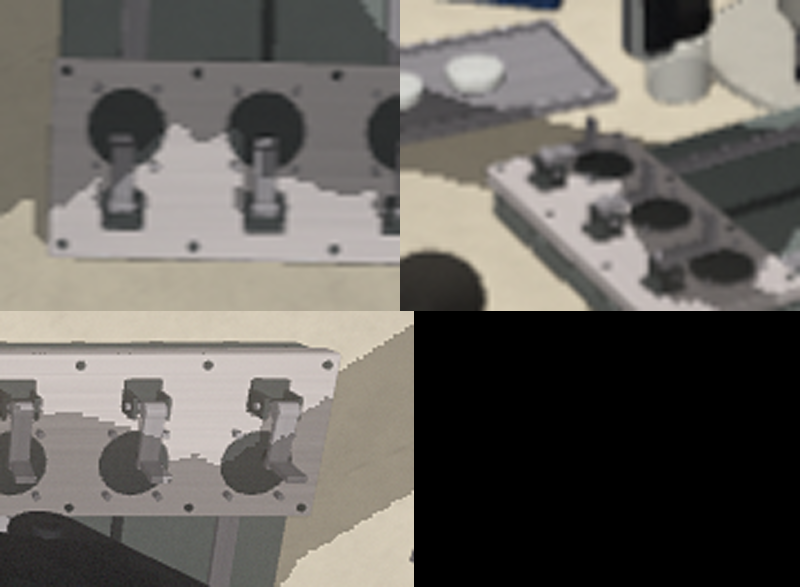

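Request:
carry_out:
  plan:
    - [0,[-3,-3,0],[0,0,0.02]]
    - [0,[-6,-6,0],[0,0,0.02]]
    - [0,[-9,-9,0],[0,0,0.02]]
    - [0,[-12.2,-11.6,1],[0,0,0.02]]
    - [0,[-12.2,-11.6,5],[0,0,0.02]]
    - [0,[-12.2,-11.6,9],[0,0,0.02]]
    - [0,[-12.2,-11.6,10],[0,0,0.02]]
    - [0,[-12.2,-11.6,10],[0,0,0.02]]

```text
time: 46.7
tcp_pos: [0.53, -0.333, 0.1217]
tool_rot: [3.139, -0.004, 3.087]
contact_force: [0.2, -0.8, -0.3]
width: -0.0001
finger_force: 0.0
```

```bash
python3 - <<'E'
from h import *
o=env.get_obs(); print(o['tcp_pos'],o['contact_force']); go([.533,-.338,.076],np.pi-.055,o)
E
```

```text
[ 0.52996867 -0.33296779  0.12167657] [ 0.24769185 -0.75929819 -0.25686607]
go [-0.35, -0.5, 4.57] [0.002, -0.004, 0.0]
```

Request:
carry_out:
  plan:
    - [0,[0,-0.4,2.5],[0,0,0]]
    - [0,[0,-0.4,4.6],[0,0,0]]
    - [0,[0,-0.4,4.6],[0,0,0]]
    - [0,[-1.2,-0.4,4.6],[0,0,0]]
    - [0,[-2,-0.4,4.6],[0,0,0]]
    - [0,[-2.8,-0.4,4.6],[0,0,0]]
    - [0,[-3.6,-0.4,4.6],[0,0,0]]
    - [0,[-4.2,-0.4,4.6],[0,0,0]]

```text
time: 47.5
tcp_pos: [0.5628, -0.3415, 0.0786]
tool_rot: [3.137, -0.019, 3.084]
contact_force: [-39.6, 9.7, 31.4]
width: -0.0001
finger_force: 24.4
```

Request:
carry_out:
  plan:
    - [0,[0,0,0],[0,0,0]]
    - [0,[0,0,0],[0,0,0]]
    - [0,[0,0,0],[0,0,0]]
    - [0,[0,0,0],[0,0,0]]
    - [0,[0,0,0],[0,0,0]]
    - [0,[0,0,0],[0,0,0]]
    - [0,[0,0,0],[0,0,0]]
    - [0,[0,0,0],[0,0,0]]

```text
time: 48.3
tcp_pos: [0.5624, -0.3415, 0.0787]
tool_rot: [3.136, -0.018, 3.083]
contact_force: [-31.1, 7.7, 25.6]
width: 0.0
finger_force: 19.3
```

```bash
python3 - <<'E'
from h import *
o=env.get_obs(); print(o['tcp_pos'],o['contact_force'],plate('pics/t17.png'))
E
```

```text
[ 0.56237279 -0.34147738  0.07869791] [-31.11316008   7.70127587  25.59029822] [189, 189, 189, 189, 190, 190]
```

Request:
carry_out:
  plan:
    - [0,[0.2,0,-0.2],[0,0,0]]
    - [0,[0.2,0,-0.2],[0,0,0]]
    - [0,[0.2,0,-0.2],[0,0,0]]
    - [0,[0.2,0,-0.2],[0,0,0]]
    - [0,[0.2,0,-0.2],[0,0,0]]
    - [0,[0.2,0,-0.2],[0,0,0]]
    - [0,[0.2,0,-0.2],[0,0,0]]
    - [0,[0.2,0,-0.2],[0,0,0]]

```text
time: 49.15
tcp_pos: [0.5619, -0.3413, 0.0793]
tool_rot: [3.138, -0.016, 3.083]
contact_force: [-24.3, 3.0, 11.1]
width: 0.0
finger_force: 13.2
```

Request:
carry_out:
  plan:
    - [0,[0,0,0],[0,0,0]]
    - [0,[0,0,0],[0,0,0]]
    - [0,[0,0,0],[0,0,0]]
    - [0,[0,0,0],[0,0,0]]
    - [0,[0,0,0],[0,0,0]]
    - [0,[0,0,0],[0,0,0]]
    - [0,[0,0,0],[0,0,0]]
    - [0,[0,0,0],[0,0,0]]

```text
time: 49.95
tcp_pos: [0.5619, -0.3413, 0.0793]
tool_rot: [3.138, -0.016, 3.083]
contact_force: [-24.0, 4.6, 11.4]
width: -0.0001
finger_force: 13.2
```

```bash
python3 - <<'E'
from h import *
o=env.get_obs(); print(o['tcp_pos'],o['contact_force'],plate('pics/t18.png'))
a=load('pics/top0.npy')['pixels']; b=load('pics/t18.npy')['pixels']
f=lambda p:[max([i for i in range(116) if p[100+i,u,0].astype(int)-p[100+i,u,1]>2])+100 for u in(305,312,318,341,348,354)]
print(f(a),f(b))
E
```

```text
[ 0.56190149 -0.34130863  0.07929531] [-23.96607763   4.58230862  11.36624965] [168, 168, 168, 168, 168, 169]
[168, 168, 168, 168, 168, 169] [168, 168, 168, 168, 168, 169]
```

Carriage is home, matching the start rows. Hold once more, then release back towards the robot and rise.

Request:
carry_out:
  plan:
    - [0,[0,0,0],[0,0,0]]
    - [0,[0,0,0],[0,0,0]]
    - [0,[0,0,0],[0,0,0]]
    - [0,[0,0,0],[0,0,0]]
    - [0,[1,0,0],[0,0,0]]
    - [0,[2,0,0],[0,0,0]]
    - [0,[3,0,0],[0,0,0]]
    - [0,[4.5,0,0],[0,0,0]]

```text
time: 50.8
tcp_pos: [0.5271, -0.3385, 0.0804]
tool_rot: [-3.141, 0.003, 3.087]
contact_force: [-0.8, -1.0, 0.7]
width: -0.0001
finger_force: 0.0
```

Request:
carry_out:
  plan:
    - [0,[0,0,-3],[0,0,0]]
    - [0,[0,0,-7],[0,0,0]]
    - [0,[2,0,-11],[0,0,0]]
    - [0,[5,0,-14],[0,0,0]]
    - [0,[8,0,-14],[0,0,0]]
    - [0,[8,0,-14],[0,0,0]]
    - [0,[8,0,-14],[0,0,0]]
    - [0,[8,0,-14],[0,0,0]]

```text
time: 51.6
tcp_pos: [0.447, -0.3338, 0.2195]
tool_rot: [-3.141, 0.001, 3.087]
contact_force: [0.2, -0.2, -0.4]
width: -0.0001
finger_force: 0.0
```

Request:
carry_out:
  plan:
    - [0,[0,0,0],[0,0,0]]
    - [0,[0,0,0],[0,0,0]]
    - [0,[0,0,0],[0,0,0]]
    - [0,[0,0,0],[0,0,0]]
    - [0,[0,0,0],[0,0,0]]
    - [0,[0,0,0],[0,0,0]]
    - [0,[0,0,0],[0,0,0]]
    - [0,[0,0,0],[0,0,0]]

```text
time: 52.4
tcp_pos: [0.4457, -0.3342, 0.2193]
tool_rot: [-3.142, 0.0, 3.086]
contact_force: [-0.3, -0.7, -0.5]
width: -0.0001
finger_force: 0.0
```

```bash
python3 - <<'E'
from h import *
o=env.get_obs(); print(o['tcp_pos'],o['contact_force'],plate('pics/t19.png'))
t=load('pics/t19.npy'); a=load('pics/top0.npy'); print(tray(t))
# stick and bracket/finger area compared with the start view
s=save('scene','pics/s19.png')['pixels'].astype(int); s0=load('pics/scene0.npy')['pixels'].astype(int)
print('stick diff',(abs(s-s0).max(2)>40)[225:255,385:415].sum())
g=cv2.cvtColor(t['pixels'],cv2.COLOR_RGB2GRAY).astype(int);g0=cv2.cvtColor(a['pixels'],cv2.COLOR_RGB2GRAY).astype(int)
print('stick top diff',(abs(g-g0)>30)[148:170,440:464].sum())
p=t['pixels'].astype(int); m=((p[:,:,0]-p[:,:,1]<=5)&(p.min(2)>150)&(p[:,:,1]-p[:,:,2]>1)).astype(np.uint8); m[:,:180]=0;m[:,262:]=0;m[:140]=0;m[250:]=0
for k in cv2.findContours(m,0,2)[0]:
    if cv2.contourArea(k)>80: (u,v),r=cv2.minEnclosingCircle(k); print('dish',u,v,r,ray(t,u,v,.013))
print('tabs',[[round(x,1) for x in proj(t,[x,y,.07])] for x,y in((.604,-.029),(.6025,-.0925),(.600,-.156))])
E
```

```text
[ 0.44574658 -0.33420847  0.21934347] [-0.26942389 -0.70166475 -0.47737414] [168, 168, 168, 168, 168, 169]
[(array([0.5163, 0.1666, 0.01  ]), [0.115, 0.176, 0.117, 0.176], [1.404, -0.14, -1.742, 2.991])]
stick diff 39
stick top diff 9
dish 203.3505096435547 209.88143920898438 8.905265808105469 [0.47040556 0.1730025  0.013     ]
dish 206.8163299560547 182.79591369628906 8.875307083129883 [0.52710565 0.16594918 0.013     ]
tabs [[np.float64(297.5), np.float64(139.2)], [np.float64(329.5), np.float64(139.3)], [np.float64(361.6), np.float64(139.8)]]
```

```bash
python3 -c "
from rig import env
print(env.finish_job())"
```

```text
the job is handed in; nothing more can be done
None
```

The job is handed in at 52 s of the 210 s limit, but `finish_job()` returned no verdict. By my last pictures and measurements, both dishes present (nest_0 and nest_1; nest_2 was empty) lie side by side in the tray, all three fingers are down, the carriage is home and the stick is let go at centre.

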